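# Dry-box a microscope objective under a snap cover

## Task

Stand the loose microscope objective upright in the open dry box, midway between its two desiccant cans, and let go of it. Then put the cover on the box and push it down until both ends snap past their catches, and keep pushing so that the rubber gasket stays squeezed at least half of its travel: finish with the gripper still on the cover, pressing it down (about 12 N), and leave the bottles and the slide box where they are.

Things in the scene. Friction and masses are not known exactly. Their poses are not given: they have to be found in the camera images.
- drybox: Dry box: white plastic open-topped box, fixed to the bench, 110 (its x) x 150 (its y) x 52 mm high, walls and floor 4 mm thick. Origin at the centre of its underside, z up, y along its long side. Two fixed desiccant cans stand inside. A sprung black gasket frame stands 6 mm above the rim (top 58 mm up). Box and cover may have changed places; each is turned by up to 0.5 rad.
- nest (a point): The spot on the box's inner floor midway between the two cans: on the box's axis, 4 mm above the bench. Axes as the box.
- can_a (a point): Top centre of the desiccant can at the box's +y end: aluminium, 32 mm across, top 39 mm above the bench, axis 52 mm from the box's centre. The other can is its mirror image at y = -52 mm.
- catch_a (a point): Middle of the catch on the box's +y end face (y = 75 mm, 40 mm above the bench; its mirror image is on the -y face): a round sprung nose 50 mm long along x, 5 mm proud of the wall. The cover's bead pushes it inwards (4 N/mm each) and snaps past to below it.
- seal (a joint): How far the gasket frame is squeezed down, in m: 0 free, 0.006 fully down, level with the box rim. A spring of 3 N/mm. With the snapped cover left alone it reads about 0.001; it should end above 0.003 (a push of about 8 N); a push of 12 N gives about 0.0045.
- cover: Snap cover: white plastic plate 121 (its x) x 171 (its y) x 3 mm, 120 g, loose, starting right way up on the bench on its two end flaps. Origin at its centre, level with the feet of the flaps; plate underside 27 mm, top 30 mm above it. On top a grip rib 16 mm wide (x), 70 long (y), 23 high. Skirts 10 mm deep along the long sides, inner faces at x = +-58 mm. It fits the box either way round.
- cover_grip (a point): Centre of the top face of the cover's plate, at the foot of the grip rib, 30 mm above the cover's origin; axes as the cover. Fingers that pinch the rib along the cover's x axis, tips on the plate, can also push it down.
- bead_a (a point): Bead inside the foot of the cover's +y end flap (mirrored at -y): round, 7 mm thick, middle at y = 81 mm, 4 mm above the cover's origin. Cover origin's height: 42 mm as beads meet catches, 36 mid-catch, 31 as the plate meets the gasket (snapped), 30 snapped and left alone, 25 gasket fully squeezed. The push rises to 12 to 20 N, then drops suddenly. Play 2.5 mm each way.
- objective: Microscope objective: steel, 110 g, loose, standing on its wide end on the bench. A cylinder 26 mm across up to 30 mm height, then a narrower nose 21 mm across tapering to 12 mm at the top, 44 mm high in all. Origin at the centre of its underside, z up through the nose.
- amber_bottle: Bystander: amber glass bottle with black cap, 56 mm across, 100 mm high, standing; origin at the centre of its underside.
- drop_bottle: Bystander: slim white plastic bottle, 38 mm across, 100 mm high, standing; origin at the centre of its underside.
- slide_box: Bystander: flat cardboard box for slides, 57 x 87 x 27 mm; origin at the centre of its underside.
Things that resemble listed ones, but are neither listed nor needed, are in the scene too. Leave any green or purple look-alike of the objective alone.

How it is judged:
On the way, in this order (a step that is already met when the one before it is completed fails the run):
1. the objective stands upright on the box's floor midway between the cans, released (x of objective in the frame of drybox between -0.018 and 0.018 m and y of objective in the frame of drybox between -0.012 and 0.012 m and z of objective in the frame of drybox between 0.002 and 0.009 m and angle between objective's own z axis and vertical below 0.12 rad and contact force between the fingers and objective below 0.1 N and linear speed of objective below 0.02 m/s), for 0.2 s.
2. the cover has snapped onto the box over both catches (x of cover in the frame of drybox between -0.005 and 0.005 m and y of cover in the frame of drybox between -0.005 and 0.005 m and z of cover in the frame of drybox below 0.032 m and angle between the y axis of cover and the y axis of drybox, either way round below 0.08 rad and angle between cover's own z axis and vertical below 0.06 rad), for 0.1 s.
At the end, for the whole second after the job is handed in: Cover snapped on level (origin under 32 mm above the box's underside, within 5 mm of centre, 0.08 rad), fingers still pressing it (over 4 N), gasket squeezed over 3 mm; objective upright on the box floor, within 12 mm of midway along the line of the cans, 18 mm across; all still (all of step 2 and x of objective in the frame of drybox between -0.018 and 0.018 m and y of objective in the frame of drybox between -0.012 and 0.012 m and z of objective in the frame of drybox between 0.002 and 0.009 m and angle between objective's own z axis and vertical below 0.12 rad and value of joint seal above 0.003 m and contact force between the fingers and cover above 4 N and linear speed of each of cover, objective below 0.01 m/s and contact force between the arm and objective below 0.1 N); the arm keeps its last pose, push and grip.
It fails at once if the amber bottle is moved by more than 30 mm or tipped (distance of amber_bottle from where it was at the start of the episode above 0.03 m or angle between amber_bottle's own z axis and vertical above 0.5 rad).
It fails at once if the slim bottle is moved by more than 30 mm or tipped (distance of drop_bottle from where it was at the start of the episode above 0.03 m or angle between drop_bottle's own z axis and vertical above 0.5 rad).
It fails at once if the slide box is moved by more than 30 mm or tipped (distance of slide_box from where it was at the start of the episode above 0.03 m or angle between slide_box's own z axis and vertical above 0.5 rad).
It also fails if it takes over 64 s, if anything falls off the work surface, if the arm or the gripper's body presses on something with over 40 N, if the wrist force passes 120 N, or if a joint passes its speed limit or range.

## Robot

A 6-joint arm with a two-finger parallel gripper is mounted at the origin on the work surface. World frame = base frame: x ahead of the robot, y to its left, z up, the work surface at z = 0. Lengths are in m, angles in rad, forces in N, time in s.
With the tool pointing down it reaches from about 0.25 to 0.775 m from the base axis. Payload 4 kg.
Tool frame: the origin (TCP) lies between the finger pads; the fingertips stand 14 mm ahead of it and the grasp point (between the pads) lies 5 mm behind it; z points along the fingers, y is the direction in which the jaws open and shut (so a half turn about z gives the same grasp; the last joint's range is limited). The gripper opens to 94 mm and grips with 3 to 60 N. Pads are 16 mm wide; open, the fingers measure 119 mm over their backs; the gripper's body (75 mm by 177 mm) begins 78 mm behind the grasp point.
Start: joints at [1.172, 0.087, 1.371, -0, 1.684, -0.103], TCP at [0.16, 0.526, 0.22] pointing down, gripper open.
Joint ranges: [-3.1, 3.1], [-0.76, 2.03], [0.27, 2.55], [-1.08, 4.22], [0.17, 2.65], [-2.57, 2.57]. Speed limits (rad/s): [2.79, 2.79, 3.14, 3.14, 3.14, 3.14].

## Interface

Orientations are given as [roll, pitch, yaw] about the fixed x, y, z axes, in that order (R = Rz(yaw) Ry(pitch) Rx(roll)).
In Python, from bench import robot, cams, spotter gives the robot as it stands.
- The arm moves only by the shell command python3 -m inch 'ROWS'. ROWS is JSON, a list of rows, each an object of numbers: "grip": the opening, from 0 (shut) to 1 (fully open); "dx", "dy", "dz": the shift along the tool's x, y, z in units of 25 mm (1.0 is 25 mm); "rx", "ry", "rz": the turn, a rotation vector about the tool's x, y, z in units of 5 degrees (1.0 is 5 degrees). A call has 1 to 12 rows; each row shifts and turns the pose as measured when the row begins, along the tool's axes as they then stand; what a row does not reach is not made up. A row lasts 1/8 s, in which the tool goes at most 62.5 mm and 10.7 degrees, less where a joint would pass 70% of its speed; a pose out of reach is approached as far as the arm can. A call is refused whole if a number of a shift passes 1 or a number of a turn 1, either way. A call with a gripper value outside its range is refused whole. The fingers move at their own pace and stop on an object; the grip force is fixed at half the most. Time passes only in rows, so rows that do not move let the fingers close. It gives the time, the measured TCP pose, the force and the opening at its end, in the units of the state.
- robot.get_obs(): the state, without advancing time (a new reading comes with each control period).
- cams.snapshot(name): name is "scene" or "top"; returns a dict with "frame" (384x512x3 uint8, red, green, blue), "intrinsics" (3x3 intrinsics, pixels), "eye" and "orientation" of the camera in the world. Camera axes: x right, y up, looking along -z (the intrinsics and any distortion apply to the point x, -y, -z); pixel columns grow to the right and rows downward; lengths in m; the calibration is good to about 2 mm. A picture is of the moment at which its call begins. There is no depth.
- robot.close_job(): hands the job in, once; it reports no verdict.
Trained networks look in a picture, given as the dict that the camera call returned (one of the last four; its "shot" number tells which), for a name from the list of things; names that differ only in an ending like _2 or _b are one class to them, and where a whole thing is asked for, a point or a joint stands for the part that bears it (a point fixed in the world has none). Each returns a list of dicts, best first, with "score" (0 to 1); they miss things now and then, are a little off and sometimes report something else, mostly with a low value. They report only what shows in the picture. A call takes as long as a camera call. They do not tell look-alikes from the thing itself.
- spotter.regions_of(picture, query): "pixels" (384x512 bool, what is visible of it) and "extent" ([left, top, right, bottom] in pixels, round what is visible of it).
- spotter.place_of(picture, query): "pixel" ([column, row] in pixels: a listed point, or the origin of a listed thing).
The state is a dict: "time": time; "joint_positions": joint angles; "qvel": joint speeds; "joint_torque": joint torques, N m; "tool_pos": TCP position; "ee_rot": TCP orientation; "wrist_force": force on the tool from outside, world axes, zero at the start; "wrist_torque": the same for the moment, N m; "width": finger opening in m.
Only numpy, scipy, OpenCV 4.12 (cv2) and the standard library are available. Lean on these libraries where they do the work, as an engineer would, in place of code of your own. Each camera call takes 0.05 s, during which the arm holds its last target.

## Working session

There is one attempt and no reset: what is moved stays moved. The work goes in short steps, Python scripts to look and compute and a shell command to move; the robot and the scene stay as the last step left them, time stands still between calls to the robot, and variables do not carry over. Pictures are saved under pics/ and viewed, and the job is handed in when it is done.

```bash
ls; mkdir -p pics
python3 - <<'E'
from bench import robot,cams,spotter
import cv2
print(robot.get_obs())
for n in("scene","top"):
    s=cams.snapshot(n); print(n,s["intrinsics"],s["eye"],s["orientation"],[k for k in s])
    cv2.imwrite(f"pics/{n}0.png",s["frame"][:,:,::-1])
    for q in("drybox","nest","can_a","cover","cover_grip","objective","amber_bottle","drop_bottle","slide_box","bead_a","catch_a"):
        print(q,[(r["pixel"],round(r["score"],2)) for r in spotter.place_of(s,q)][:4])
E
```

```text
pics
{'time': 0.0, 'joint_positions': array([ 1.17191025e+00,  8.79400338e-02,  1.37224352e+00, -2.08898312e-05,
        1.68359587e+00, -1.03097902e-01]), 'qvel': array([-7.20348017e-04, -1.99189104e-03,  1.11676667e-03,  1.38479847e-03,
        4.83393833e-05,  3.09293575e-04]), 'joint_torque': array([-3.95752677e-04, -3.40180492e+01, -3.02425575e+01,  7.15550361e-02,
        3.29805573e-02, -1.88738222e-04]), 'tool_pos': array([0.16012931, 0.52563179, 0.21831778]), 'ee_rot': array([-3.13941536e+00, -2.04399899e-04,  2.84580193e+00]), 'wrist_force': array([ 0.30161335, -0.80784408, -0.67194271]), 'wrist_torque': array([-0.00163018, -0.0373122 ,  0.00678281]), 'width': 0.0939491610212125}
scene [[374.22634405   0.         262.19897473]
 [  0.         374.22634405 185.5716035 ]
 [  0.           0.           1.        ]] [ 1.03852292 -0.45153711  0.56680411] [0.8838419  0.01050771 0.66961575] ['frame', 'intrinsics', 'eye', 'orientation', 'shot']
drybox [([230.6, 207.9], 0.64), ([311.6, 237.6], 0.61)]
nest [([274.0, 135.0], 0.56)]
can_a [([292.8, 118.4], 0.85)]
cover []
cover_grip [([9
[... 300 characters left out ...]
[([294.3, 114.0], 0.71)]
top [[359.32941163   0.         256.62469819]
 [  0.         359.32941163 190.08196679]
 [  0.           0.           1.        ]] [0.50549563 0.04804398 0.93770431] [ 0.13032534 -0.00803612 -1.58387268] ['frame', 'intrinsics', 'eye', 'orientation', 'shot']
drybox [([169.4, 241.4], 0.68)]
nest [([164.3, 241.5], 0.95)]
can_a [([141.1, 232.0], 0.78)]
cover [([376.7, 247.6], 0.88)]
cover_grip [([380.3, 254.3], 0.7)]
objective [([282.4, 202.9], 0.59), ([289.5, 180.5], 0.5), ([254.0, 203.9], 0.44)]
amber_bottle []
drop_bottle [([358.0, 140.4], 0.82), ([141.9, 230.4], 0.28)]
slide_box [([264.3, 131.7], 0.57)]
bead_a [([347.4, 253.2], 0.62)]
catch_a [([132.1, 230.6], 0.68)]
```

View pics/scene0.png

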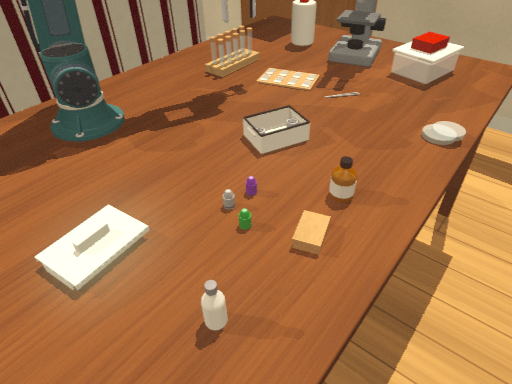

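View pics/top0.png

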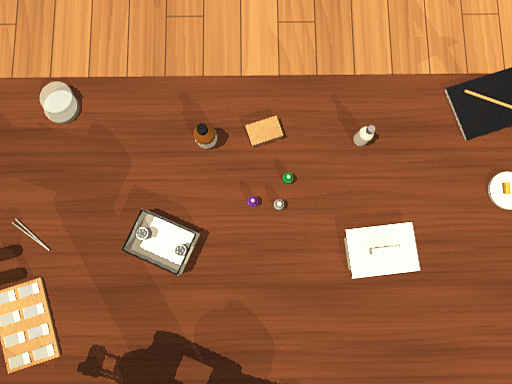

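The grey objective is at about (229,199) in the scene view and (279,204) from the top. The green and purple ones beside it are look-alikes. The box is at top (163,242) and the cover at (383,250). Next I'll zoom in for exact corners.

```bash
cat > h.py <<'E'
import numpy as np, cv2
from scipy.spatial.transform import Rotation as Ro
from scipy.optimize import least_squares
def cam(s): return (np.array(s["intrinsics"]),np.array(s["eye"]),Ro.from_euler('xyz',s["orientation"]).as_matrix())
def proj(c,P):
    K,e,R=c; p=(np.atleast_2d(P)-e)@R; p=p*[1,-1,-1]; q=p@K.T; return q[:,:2]/q[:,2:]
def ray(c,uv):
    K,e,R=c; d=np.linalg.inv(K)@[uv[0],uv[1],1]; return e,R@(d*[1,-1,-1])
def onz(c,uv,z):
    e,d=ray(c,uv); return e+d*(z-e[2])/d[2]
def tri(cs,uvs):
    f=lambda P:np.concatenate([proj(c,P)[0]-u for c,u in zip(cs,uvs)])
    r=least_squares(f,[.5,0,.05]); return r.x,np.sqrt((r.fun**2).mean())
def crop(s,b,k,fn):
    x0,y0,x1,y1=b; im=s["frame"][y0:y1,x0:x1,::-1]
    cv2.imwrite(fn,cv2.resize(im,None,fx=k,fy=k,interpolation=cv2.INTER_CUBIC))
E
python3 - <<'E'
from h import *
from bench import robot,cams,spotter
import pickle
S={n:cams.snapshot(n) for n in("scene","top")}
pickle.dump(S,open("s0.pkl","wb"))
cs={n:cam(S[n]) for n in S}
for q in ("drybox","cover","objective","cover_grip","slide_box","amber_bottle","drop_bottle"):
  for n in S:
    for r in spotter.regions_of(S[n],q)[:4]:
        m=r["pixels"]; ys,xs=np.nonzero(m); print(q,n,round(r["score"],2),np.round(r["extent"],1),m.sum(),xs.mean().round(1),ys.mean().round(1), S[n]["frame"][m].mean(0).round())
crop(S["top"],(115,200,210,280),8,"pics/tb.png")
crop(S["top"],(335,215,430,285),8,"pics/tc.png")
crop(S["scene"],(235,95,320,160),9,"pics/sb.png")
crop(S["scene"],(30,195,160,295),6,"pics/sc.png")
E
```

```text
drybox scene 0.82 [242.4 104.1 309.3 151. ] 2334 275.8 128.2 [168. 152. 127.]
drybox scene 0.44 [330.8 154.2 360.  203.4] 940 343.3 180.6 [148. 107.  66.]
drybox top 0.69 [127.5 211.2 198.1 272.3] 3144 160.4 242.2 [189. 182. 167.]
cover scene 0.82 [ 36.  205.3 146.6 285.3] 4574 91.4 246.0 [242. 240. 224.]
cover top 0.83 [345.2 221.3 420.3 278.6] 3426 381.0 250.2 [249. 250. 241.]
objective scene 0.48 [239.9 208.5 250.4 230.4] 227 245.0 218.9 [ 77. 130.  56.]
objective scene 0.46 [246.6 178.  255.4 193. ] 184 251.0 185.5 [128.  67. 120.]
objective scene 0.45 [221.9 188.3 233.2 208.1] 200 228.8 199.0 [148. 132. 113.]
objective top 0.59 [278.  197.1 280.6 209.4] 74 277.8 204.5 [188. 181. 160.]
objective top 0.55 [282.7 171.5 291.8 182.8] 82 286.6 178.5 [ 69. 162.  77.]
cover_grip scene 0.95 [ 36.5 208.4 151.3 289.5] 4767 91.4 246.3 [240. 238. 221.]
cover_grip top 0.7 [343.4 223.9 420.9 276.8] 3496 381.1 250.1 [248. 248. 240.]
slide_box scene 0.63 [294.3 211.4 332.3 254.1] 1071 311.1 231.8 [230. 177. 106.]
slide_box top 0.61 [241.3 116.4 285.  143.2] 802 264.1 130.9 [232. 174. 103.]
amber_bottle top 0.95 [191.3 123.  212.6 149.2] 468 204.8 135.8 [124.  84.  49.]
drop_bottle scene 0.82 [198.  278.5 226.2 330. ] 927 214.0 306.7 [190. 174. 148.]
drop_bottle top 0.81 [352.4 126.2 375.1 145. ] 317 363.6 135.2 [201. 186. 158.]
```

View pics/tb.png

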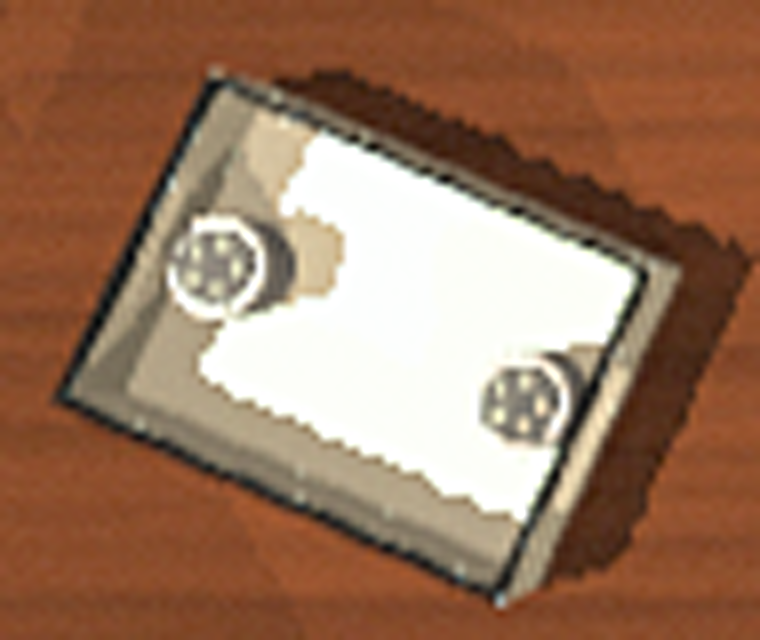

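View pics/tc.png

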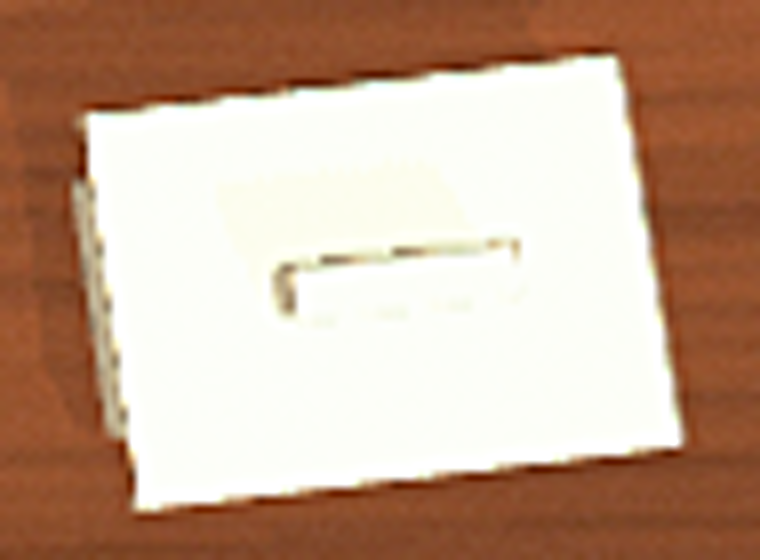

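View pics/sb.png

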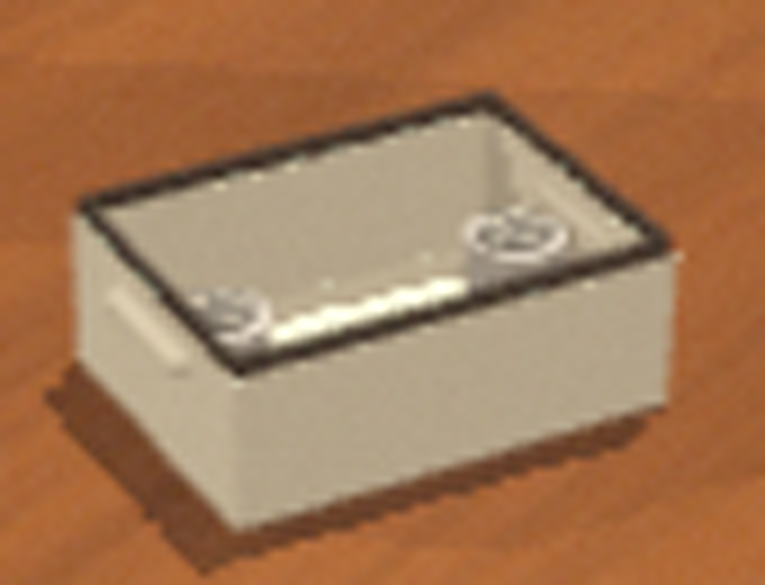

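View pics/sc.png

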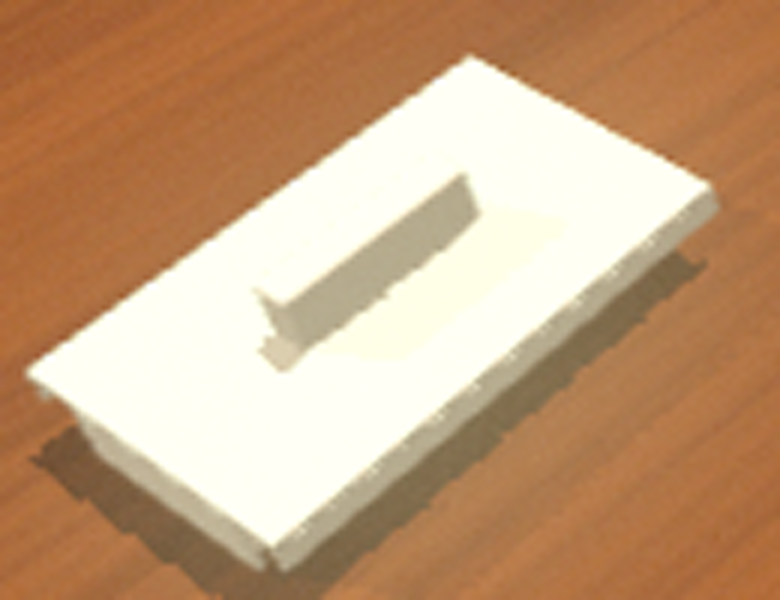

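```bash
cat > fit.py <<'E'
from h import *
import pickle
S=pickle.load(open("s0.pkl","rb")); T=cam(S["top"]); C=cam(S["scene"])
def px(l,x0,y0,k): return np.array([[x0+(a+.5)/k-.5,y0+(b+.5)/k-.5] for a,b in l])
def W(p,q): # p: x,y,yaw,z
    c,s=np.cos(p[2]),np.sin(p[2]); q=np.atleast_2d(q)
    return np.c_[p[0]+c*q[:,0]-s*q[:,1],p[1]+s*q[:,0]+c*q[:,1],p[3]+q[:,2]]
# box: corners order (+x+y),(+x-y),(-x-y),(-x+y) ; top image up=+x, left=+y
tg=px([(215,76),(648,268),(500,600),(60,400)],115,200,8)
tcan=px([(220,266),(530,402)],115,200,8)
sg=px([(240,372),(80,205),(490,93),(672,243)],235,95,9)
sbm=px([(240,530),(80,362),(660,403)],235,95,9)
scan=px([(517,237),(228,316)],235,95,9)
print("scene tri corner check")
E
cat >> fit.py <<'E'
# match corners by initial guess
def order(pred,obs):
    from scipy.optimize import linear_sum_assignment as L
    D=np.linalg.norm(pred[:,None]-obs[None],axis=2); return obs[L(D)[1]]
def box(hx,hy,z): return np.array([(hx,hy,z),(hx,-hy,z),(-hx,-hy,z),(-hx,hy,z)])
c0=onz(T,tg.mean(0),.05); y0=onz(T,tcan[0],.039)-onz(T,tcan[1],.039); yaw0=np.arctan2(-y0[0],y0[1])
print(c0,yaw0)
p0=[c0[0],c0[1],yaw0,0]
cans=np.array([(0,.052,.039),(0,-.052,.039)])
tgo=order(proj(T,W(p0,box(.055,.075,.058))),tg); sgo=order(proj(C,W(p0,box(.055,.075,.058))),sg)
sb4=proj(C,W(p0,box(.055,.075,0)));
idx=[int(np.argmin(np.linalg.norm(sb4-b,axis=1))) for b in sbm]
sco=order(proj(C,W(p0,cans)),scan)
def f(v,parts=False):
    p=v[:4]; hx,hy=v[4:6]; g=box(hx,hy,.058)
    r=[proj(T,W(p,g))-tgo,proj(T,W(p,cans))-tcan,proj(C,W(p,g))+v[6:8]-sgo,(proj(C,W(p,box(.055,.075,0)))[idx])+v[6:8]-sbm,proj(C,W(p,cans))+v[6:8]-sco]
    if parts: return r
    return np.concatenate([x.ravel() for x in r]+[v[6:8]*.5])
r=least_squares(f,p0+[.055,.075,0,0],loss="soft_l1"); print("box",r.x.round(4)); [print(x.round(1).tolist()) for x in f(r.x,True)]
bx=r.x
# cover
tc=px([(85,113),(617,53),(684,447),(137,512)],335,215,8); sc=px([(27,374),(470,54),(716,187),(272,550)],30,195,6)
c0=onz(T,tc.mean(0),.03); 
# long side = image horizontal => y axis
e=onz(T,tc[0],.03)-onz(T,tc[1],.03); yaw=np.arctan2(-e[0],e[1]); p0=[c0[0],c0[1],yaw,0]
B=box(.0605,.0855,.03); tco=order(proj(T,W(p0,B)),tc); sco2=order(proj(C,W(p0,B)),sc)
def g(v,parts=False):
    r=[proj(T,W(v[:4],B))-tco,proj(C,W(v[:4],B))+v[4:6]-sco2]
    return r if parts else np.concatenate([x.ravel() for x in r]+[v[4:6]*.5])
r=least_squares(g,p0+[0,0],loss="soft_l1"); print("cover",r.x.round(4)); [print(x.round(1).tolist()) for x in g(r.x,True)]
crop(S["top"],(240,160,310,220),10,"pics/to.png"); crop(S["scene"],(205,165,270,240),8,"pics/so.png")
E
python3 fit.py
```

```text
scene tri corner check
[0.4979098  0.27920949 0.05      ] -0.4182670691701231
box [ 0.4985  0.2779 -0.4211 -0.0032  0.0538  0.0733  1.0796 -0.8432]
[[-0.0, 0.0], [0.3, -0.1], [0.0, -0.2], [-0.0, 0.3]]
[[0.1, 0.1], [-0.7, -0.1]]
[[-0.0, -0.1], [-0.1, -0.7], [-0.1, -0.3], [0.0, 0.2]]
[[-0.1, 0.7], [0.1, 0.1], [0.7, 0.3]]
[[-0.0, -0.1], [-0.7, 0.2]]
cover [ 4.7100e-01 -2.7280e-01  9.9800e-02 -2.0000e-04  1.1773e+00  3.0310e-01]
[[-0.3, 0.4], [0.0, 0.3], [-0.2, -0.5], [0.3, -0.6]]
[[-0.5, -0.2], [-0.0, -0.2], [-0.2, -0.2], [0.4, 0.6]]
```

View pics/to.png

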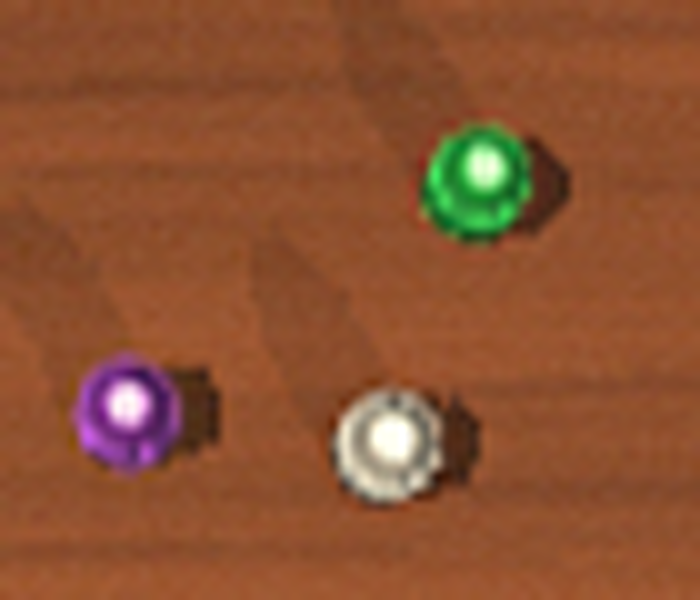

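View pics/so.png

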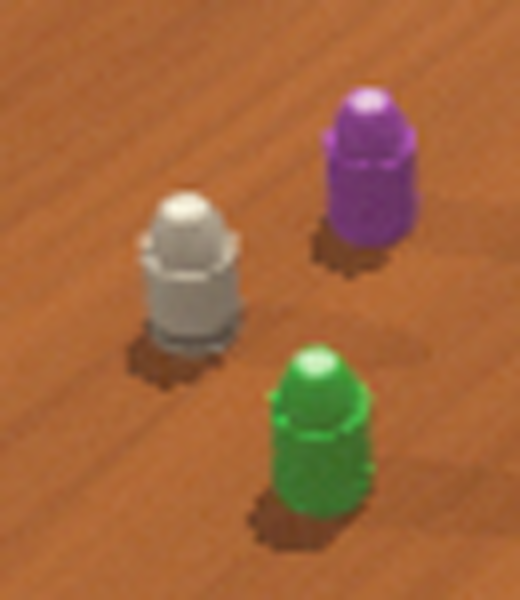

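```bash
cat > ob.py <<'E'
from fit import *
for nm,a,b in (("grey",(395,440),(186,203)),("purple",(130,405),(370,100)),("green",(487,168),(318,360))):
    ta=px([a],240,160,10)[0]; sa=px([b],205,165,8)[0]-bx[6:8]*0
    print(nm,tri([T,C],[ta,sa]),tri([T,C],[ta,sa-np.array([1.1,-.3])]),onz(T,ta,.044))
for nm,a in (("grey",(388,446)),("purple",(127,414)),("green",(477,183))): print(nm,"shoulder",onz(T,px([a],240,160,10)[0],.025))
# bystanders approx
for nm,a,z in (("amber",(203,129),.1),("drop",(370,128),.1),("slide",(264,130),.027)): print(nm,onz(T,a,z))
nest=W(list(bx[:3])+[0],[0,0,0]); print(nest)
E
python3 ob.py | tail -10
```

```text
grey (array([ 0.58902063, -0.01484135,  0.04551123]), np.float64(0.4712075937740639)) (array([ 0.58810732, -0.01587806,  0.04503088]), np.float64(0.10223407465757631)) [ 0.58793726 -0.01623041  0.044     ]
purple (array([0.59879555, 0.05113849, 0.04462223]), np.float64(0.5001300119263151)) (array([0.59783998, 0.05015557, 0.04411285]), np.float64(0.12064252262221212)) [0.59753133 0.04984235 0.044     ]
green (array([ 0.6575389 , -0.03965899,  0.04488176]), np.float64(0.4222534723409586)) (array([ 0.65662502, -0.04068216,  0.04443399]), np.float64(0.067380032875788)) [ 0.6565106  -0.04091151  0.044     ]
grey shoulder [ 0.58817671 -0.01577852  0.025     ]
purple shoulder [0.59718995 0.0506727  0.025     ]
green shoulder [ 0.6558369  -0.04012982  0.025     ]
amber [0.76470323 0.16673932 0.1       ]
drop [ 0.76292623 -0.23556036  0.1       ]
slide [0.78290623 0.01781612 0.027     ]
[[0.49845389 0.27788949 0.        ]]
```

```bash
cat > plan.py <<'E'
import sys,json,numpy as np
from h import Ro
from bench import robot
# usage: plan.py x y z yaw  -> rows (tool frame units)
def main():
    t=np.array(list(map(float,sys.argv[1:4]))); yaw=float(sys.argv[4]); kmax=float(sys.argv[5]) if len(sys.argv)>5 else .95
    o=robot.get_obs(); p=np.array(o["tool_pos"]); R=Ro.from_euler('xyz',o["ee_rot"])
    print("t",o["time"].round(2) if hasattr(o["time"],'round') else o["time"],"p",p.round(4),"rpy",np.round(o["ee_rot"],4),"w",round(o["width"],4),"F",np.round(o["wrist_force"],1))
    Rt=Ro.from_euler('xyz',[np.pi,0,yaw])
    n=0
    while n<60:
        d=R.inv().apply(t-p)/.025; r=np.degrees((R.inv()*Rt).as_rotvec())/5
        m=max(np.abs(d).max(),0); mr=np.abs(r).max()
        if m<.008 and mr<.02: break
        d=d*min(1,kmax/m) if m>0 else d; r=r*min(1,.95/mr) if mr>0 else r
        d=np.round(d,2); r=np.round(r,2)
        print({k:float(v) for k,v in zip(("dx","dy","dz","rx","ry","rz"),[*d,*r]) if v})
        p=p+R.apply(d*.025); R=R*Ro.from_rotvec(np.radians(r*5)); n+=1
main()
E
python3 plan.py 0.588 -0.016 0.13 2.06
```

```text
t 2.0 p [0.1603 0.5261 0.2195] rpy [3.1415 0.     2.8458] w 0.094 F [ 0.  -0.6 -0.4]
{'dx': -0.95, 'dy': -0.66, 'dz': 0.15, 'rz': 0.95}
{'dx': -0.95, 'dy': -0.55, 'dz': 0.14, 'rz': 0.95}
{'dx': -0.95, 'dy': -0.45, 'dz': 0.14, 'rz': 0.95}
{'dx': -0.95, 'dy': -0.36, 'dz': 0.13, 'rz': 0.95}
{'dx': -0.95, 'dy': -0.27, 'dz': 0.13, 'rz': 0.95}
{'dx': -0.95, 'dy': -0.18, 'dz': 0.13, 'rz': 0.95}
{'dx': -0.95, 'dy': -0.1, 'dz': 0.12, 'rz': 0.95}
{'dx': -0.95, 'dy': -0.03, 'dz': 0.12, 'rz': 0.95}
{'dx': -0.95, 'dy': 0.05, 'dz': 0.12, 'rz': 0.95}
{'dx': -0.95, 'dy': 0.13, 'dz': 0.12, 'rz': 0.45}
{'dx': -0.95, 'dy': 0.17, 'dz': 0.13}
{'dx': -0.95, 'dy': 0.17, 'dz': 0.13}
{'dx': -0.95, 'dy': 0.17, 'dz': 0.12}
{'dx': -0.95, 'dy': 0.17, 'dz': 0.13}
{'dx': -0.95, 'dy': 0.17, 'dz': 0.12}
{'dx': -0.95, 'dy': 0.17, 'dz': 0.13}
{'dx': -0.95, 'dy': 0.17, 'dz': 0.12}
{'dx': -0.95, 'dy': 0.17, 'dz': 0.13}
{'dx': -0.95, 'dy': 0.17, 'dz': 0.12}
{'dx': -0.95, 'dy': 0.17, 'dz': 0.13}
{'dx': -0.95, 'dy': 0.17, 'dz': 0.12}
{'dx': -0.95, 'dy': 0.17, 'dz': 0.13}
{'dx': -0.95, 'dy': 0.18, 'dz': 0.12}
{'dx': -0.95, 'dy': 0.17, 'dz': 0.13}
{'dx': -0.95, 'dy': 0.18, 'dz': 0.12}
{'dx': -0.95, 'dy': 0.17, 'dz': 0.13}
{'dx': -0.95, 'dy': 0.18, 'dz': 0.12}
{'dx': -0.95, 'dy': 0.17, 'dz': 0.13}
{'dx': -0.15, 'dy': 0.03, 'dz': 0.02}
```

```bash
python3 -m inch '[{"dx":-0.95,"dy":-0.66,"dz":0.1,"rz":0.95,"grip":0.65},{"dx":-0.95,"dy":-0.55,"dz":0.1,"rz":0.95,"grip":0.65},{"dx":-0.95,"dy":-0.45,"dz":0.1,"rz":0.95,"grip":0.65},{"dx":-0.95,"dy":-0.36,"dz":0.1,"rz":0.95,"grip":0.65},{"dx":-0.95,"dy":-0.27,"dz":0.1,"rz":0.95,"grip":0.65},{"dx":-0.95,"dy":-0.18,"dz":0.1,"rz":0.95,"grip":0.65},{"dx":-0.95,"dy":-0.1,"dz":0.1,"rz":0.95,"grip":0.65},{"dx":-0.95,"dy":0,"dz":0.1,"rz":0.95,"grip":0.65},{"dx":-0.95,"dy":0.05,"dz":0.1,"rz":0.95,"grip":0.65},{"dx":-0.95,"dy":0.13,"dz":0.1,"rz":0.45,"grip":0.65},{"dx":-0.95,"dy":0.17,"dz":0.1,"grip":0.65},{"dx":-0.95,"dy":0.17,"dz":0.1,"grip":0.65}]'; python3 plan.py 0.588 -0.016 0.13 2.06
```

```text
t 2.0 p [0.1603 0.5261 0.2195] rpy [3.1415 0.     2.8458] w 0.094 F [ 0.  -0.6 -0.4]
{'dx': -0.95, 'dy': -0.66, 'dz': 0.15, 'rz': 0.95}
{'dx': -0.95, 'dy': -0.55, 'dz': 0.14, 'rz': 0.95}
{'dx': -0.95, 'dy': -0.45, 'dz': 0.14, 'rz': 0.95}
{'dx': -0.95, 'dy': -0.36, 'dz': 0.13, 'rz': 0.95}
{'dx': -0.95, 'dy': -0.27, 'dz': 0.13, 'rz': 0.95}
{'dx': -0.95, 'dy': -0.18, 'dz': 0.13, 'rz': 0.95}
{'dx': -0.95, 'dy': -0.1, 'dz': 0.12, 'rz': 0.95}
{'dx': -0.95, 'dy': -0.03, 'dz': 0.12, 'rz': 0.95}
{'dx': -0.95, 'dy': 0.05, 'dz': 0.12, 'rz': 0.95}
{'dx': -0.95, 'dy': 0.13, 'dz': 0.12, 'rz': 0.45}
{'dx': -0.95, 'dy': 0.17, 'dz': 0.13}
{'dx': -0.95, 'dy': 0.17, 'dz': 0.13}
{'dx': -0.95, 'dy': 0.17, 'dz': 0.12}
{'dx': -0.95, 'dy': 0.17, 'dz': 0.13}
{'dx': -0.95, 'dy': 0.17, 'dz': 0.12}
{'dx': -0.95, 'dy': 0.17, 'dz': 0.13}
{'dx': -0.95, 'dy': 0.17, 'dz': 0.12}
{'dx': -0.95, 'dy': 0.17, 'dz': 0.13}
{'dx': -0.95, 'dy': 0.17, 'dz': 0.12}
{'dx': -0.95, 'dy': 0.17, 'dz': 0.13}
{'dx': -0.95, 'dy': 0.17, 'dz': 0.12}
{'dx': -0.95, 'dy': 0.17, 'dz': 0.13}
{'dx': -0.95, 'dy': 0.18, 'dz': 0.12}
{'dx': -0.95, 'dy': 0.17, 'dz': 0.13}
{'dx': -0.95, 'dy': 0.18, 'dz': 0.12}
{'dx': -0.95, 'dy': 0.17, 'dz': 0.13}
{'dx': -0.95, 'dy': 0.18, 'dz': 0.12}
{'dx': -0.95, 'dy': 0.17, 'dz': 0.13}
{'dx': -0.15, 'dy': 0.03, 'dz': 0.02}invalid input at $[0]: expected keys grip, dx, dy, dz, rx, ry, rz
```

```bash
python3 -m inch '[{"grip":0.65,"dx":-0.95,"dy":-0.66,"dz":0.1,"rx":0,"ry":0,"rz":0.95},{"grip":0.65,"dx":-0.95,"dy":-0.55,"dz":0.1,"rx":0,"ry":0,"rz":0.95},{"grip":0.65,"dx":-0.95,"dy":-0.45,"dz":0.1,"rx":0,"ry":0,"rz":0.95},{"grip":0.65,"dx":-0.95,"dy":-0.36,"dz":0.1,"rx":0,"ry":0,"rz":0.95},{"grip":0.65,"dx":-0.95,"dy":-0.27,"dz":0.1,"rx":0,"ry":0,"rz":0.95},{"grip":0.65,"dx":-0.95,"dy":-0.18,"dz":0.1,"rx":0,"ry":0,"rz":0.95},{"grip":0.65,"dx":-0.95,"dy":-0.1,"dz":0.1,"rx":0,"ry":0,"rz":0.95},{"grip":0.65,"dx":-0.95,"dy":0,"dz":0.1,"rx":0,"ry":0,"rz":0.95},{"grip":0.65,"dx":-0.95,"dy":0.05,"dz":0.1,"rx":0,"ry":0,"rz":0.95},{"grip":0.65,"dx":-0.95,"dy":0.13,"dz":0.1,"rx":0,"ry":0,"rz":0.45},{"grip":0.65,"dx":-0.95,"dy":0.17,"dz":0.1,"rx":0,"ry":0,"rz":0},{"grip":0.65,"dx":-0.95,"dy":0.17,"dz":0.1,"rx":0,"ry":0,"rz":0}]'; python3 plan.py 0.588 -0.016 0.13 2.06
```

```text
time: 3.5
tool_pos: [0.3486, 0.282, 0.1894]
ee_rot: [3.138, -0.001, 2.037]
wrist_force: [-0.4, -0.5, -0.0]
width: 0.061
t 3.5 p [0.3486 0.282  0.1894] rpy [ 3.1382e+00 -1.1000e-03  2.0375e+00] w 0.061 F [-0.4 -0.5 -0. ]
{'dx': -0.95, 'dy': 0.2, 'dz': 0.15, 'rx': 0.04, 'ry': -0.01, 'rz': -0.26}
{'dx': -0.95, 'dy': 0.18, 'dz': 0.15}
{'dx': -0.95, 'dy': 0.18, 'dz': 0.15}
{'dx': -0.95, 'dy': 0.18, 'dz': 0.15}
{'dx': -0.95, 'dy': 0.18, 'dz': 0.15}
{'dx': -0.95, 'dy': 0.18, 'dz': 0.15}
{'dx': -0.95, 'dy': 0.18, 'dz': 0.15}
{'dx': -0.95, 'dy': 0.18, 'dz': 0.15}
{'dx': -0.95, 'dy': 0.18, 'dz': 0.15}
{'dx': -0.95, 'dy': 0.18, 'dz': 0.15}
{'dx': -0.95, 'dy': 0.18, 'dz': 0.15}
{'dx': -0.95, 'dy': 0.18, 'dz': 0.15}
{'dx': -0.95, 'dy': 0.18, 'dz': 0.15}
{'dx': -0.95, 'dy': 0.18, 'dz': 0.15}
{'dx': -0.95, 'dy': 0.18, 'dz': 0.15}
{'dx': -0.77, 'dy': 0.15, 'dz': 0.12}
```

```bash
python3 -m inch '[{"grip":0.65,"dx":-0.95,"dy":0.2,"dz":0.1,"rx":0,"ry":0,"rz":-0.2},{"grip":0.65,"dx":-0.95,"dy":0.18,"dz":0.1,"rx":0,"ry":0,"rz":0},{"grip":0.65,"dx":-0.95,"dy":0.18,"dz":0.1,"rx":0,"ry":0,"rz":0},{"grip":0.65,"dx":-0.95,"dy":0.18,"dz":0.1,"rx":0,"ry":0,"rz":0},{"grip":0.65,"dx":-0.95,"dy":0.18,"dz":0.1,"rx":0,"ry":0,"rz":0},{"grip":0.65,"dx":-0.95,"dy":0.18,"dz":0.1,"rx":0,"ry":0,"rz":0},{"grip":0.65,"dx":-0.95,"dy":0.18,"dz":0.1,"rx":0,"ry":0,"rz":0},{"grip":0.65,"dx":-0.95,"dy":0.18,"dz":0.1,"rx":0,"ry":0,"rz":0},{"grip":0.65,"dx":-0.95,"dy":0.18,"dz":0.1,"rx":0,"ry":0,"rz":0},{"grip":0.65,"dx":-0.95,"dy":0.18,"dz":0.1,"rx":0,"ry":0,"rz":0},{"grip":0.65,"dx":-0.95,"dy":0.18,"dz":0.1,"rx":0,"ry":0,"rz":0},{"grip":0.65,"dx":-0.95,"dy":0.18,"dz":0.1,"rx":0,"ry":0,"rz":0}]'; python3 plan.py 0.588 -0.016 0.1 2.06
```

```text
time: 5.0
tool_pos: [0.5353, 0.0468, 0.1599]
ee_rot: [3.134, -0.001, 2.055]
wrist_force: [0.1, -0.2, 0.0]
width: 0.0615
t 5.0 p [0.5353 0.0468 0.1599] rpy [ 3.1341e+00 -7.0000e-04  2.0553e+00] w 0.0615 F [ 0.1 -0.2  0. ]
{'dx': -0.95, 'dy': 0.2, 'dz': 0.71, 'rx': 0.09, 'ry': -0.01, 'rz': -0.05}
{'dx': -0.95, 'dy': 0.2, 'dz': 0.71}
{'dx': -0.95, 'dy': 0.2, 'dz': 0.71}
{'dx': -0.36, 'dy': 0.08, 'dz': 0.27}
```

```bash
python3 -m inch '[{"grip":0.65,"dx":-0.95,"dy":0.2,"dz":0.4,"rx":0.09,"ry":0,"rz":-0.05},{"grip":0.65,"dx":-0.95,"dy":0.2,"dz":0.5,"rx":0,"ry":0,"rz":0},{"grip":0.65,"dx":-0.95,"dy":0.2,"dz":0.6,"rx":0,"ry":0,"rz":0},{"grip":0.65,"dx":-0.4,"dy":0.08,"dz":0.6,"rx":0,"ry":0,"rz":0},{"grip":0.65,"dx":0,"dy":0,"dz":0,"rx":0,"ry":0,"rz":0}]'; python3 plan.py 0.588 -0.016 0.017 2.06
python3 - <<'E'
from h import *
from bench import cams
for n,b,k in(("top",(230,150,330,230),7),("scene",(190,130,290,240),5)):
    s=cams.snapshot(n); crop(s,b,k,f"pics/{n}1.png")
E
```

```text
time: 5.62
tool_pos: [0.5917, -0.0214, 0.1052]
ee_rot: [-3.141, -0.001, 2.058]
wrist_force: [-0.3, 0.3, -0.7]
width: 0.0613
t 5.625 p [ 0.5917 -0.0214  0.1052] rpy [-3.1412e+00 -1.3000e-03  2.0578e+00] w 0.0613 F [-0.3  0.3 -0.7]
{'dx': 0.07, 'dy': -0.01, 'dz': 0.95, 'ry': -0.01, 'rz': -0.02}
{'dx': 0.07, 'dy': -0.01, 'dz': 0.95}
{'dx': 0.07, 'dy': -0.01, 'dz': 0.95}
{'dx': 0.05, 'dz': 0.68}
```

View pics/scene1.png

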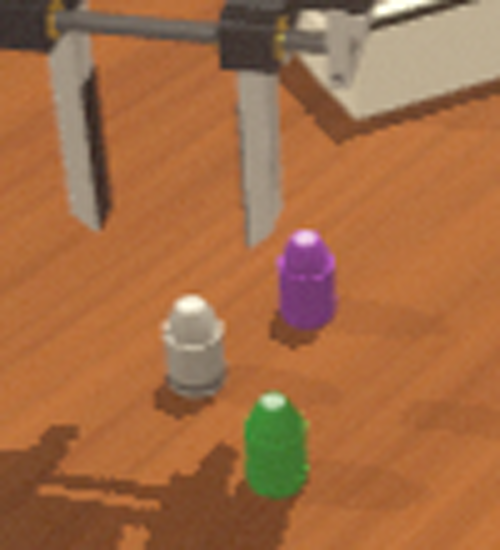

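View pics/top1.png

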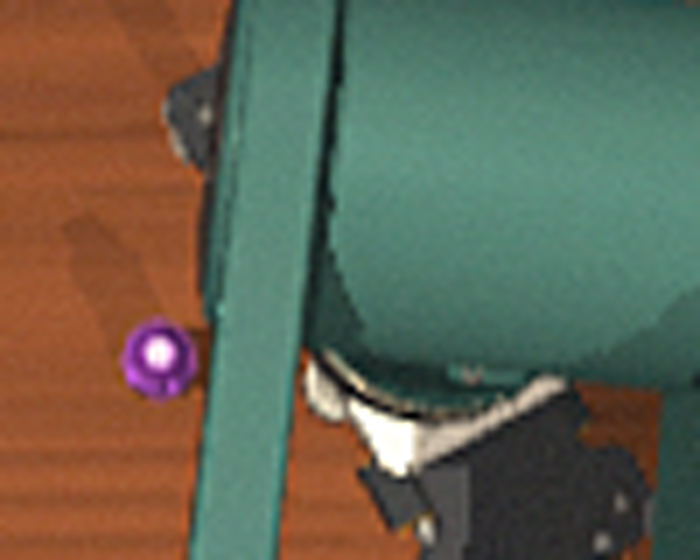

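The grey objective stands between and below the two fingers, at crop (190,345) in the scene view, and purple and green are clear of them. I'll descend and grasp.

```bash
python3 -m inch '[{"grip":0.65,"dx":0.1,"dy":0,"dz":0.9,"rx":0,"ry":0,"rz":0},{"grip":0.65,"dx":0.1,"dy":0,"dz":0.9,"rx":0,"ry":0,"rz":0},{"grip":0.65,"dx":0.05,"dy":0,"dz":0.8,"rx":0,"ry":0,"rz":0},{"grip":0.65,"dx":0,"dy":0,"dz":0.5,"rx":0,"ry":0,"rz":0},{"grip":0.65,"dx":0,"dy":0,"dz":0,"rx":0,"ry":0,"rz":0}]'; python3 plan.py 0.588 -0.016 0.017 2.06
python3 - <<'E'
from h import *
from bench import cams
for n,b,k in(("scene",(190,130,290,240),5),):
    s=cams.snapshot(n); crop(s,b,k,f"pics/{n}2.png")
E
```

```text
time: 6.35
tool_pos: [0.5917, -0.0115, 0.0342]
ee_rot: [3.13, 0.006, 2.064]
wrist_force: [-0.2, -0.7, -0.2]
width: 0.0609
t 6.35 p [ 0.5917 -0.0115  0.0342] rpy [3.1299 0.0055 2.0637] w 0.0609 F [-0.2 -0.7 -0.2]
{'dx': -0.08, 'dy': -0.22, 'dz': 0.69, 'rx': 0.13, 'ry': 0.06, 'rz': 0.04}
```

View pics/scene2.png

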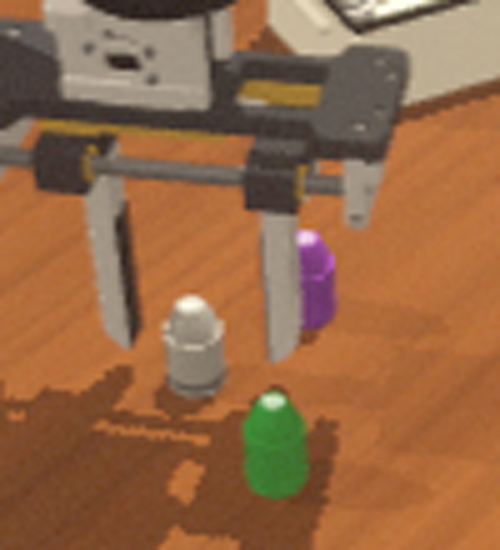

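The fingers straddle the grey objective at crop (195,345). The pose is about 5 mm off, so I'll correct that before closing.

```bash
python3 -m inch '[{"grip":0.65,"dx":-0.08,"dy":-0.22,"dz":0.3,"rx":0.13,"ry":0.06,"rz":0},{"grip":0.65,"dx":0,"dy":0,"dz":0.2,"rx":0,"ry":0,"rz":0},{"grip":0.65,"dx":0,"dy":0,"dz":0,"rx":0,"ry":0,"rz":0}]'; python3 plan.py 0.588 -0.016 0.018 2.06
```

```text
time: 6.78
tool_pos: [0.5898, -0.0165, 0.0241]
ee_rot: [3.137, 0.003, 2.064]
wrist_force: [0.1, -0.6, -0.1]
width: 0.0612
t 6.775 p [ 0.5898 -0.0165  0.0241] rpy [3.1374e+00 3.1000e-03 2.0635e+00] w 0.0612 F [ 0.1 -0.6 -0.1]
{'dx': 0.05, 'dy': -0.06, 'dz': 0.24, 'rx': 0.05, 'ry': 0.04, 'rz': 0.04}
```

```bash
python3 -m inch '[{"grip":0.65,"dx":0.05,"dy":-0.06,"dz":0.24,"rx":0.05,"ry":0.04,"rz":0},{"grip":0.65,"dx":0,"dy":0,"dz":0,"rx":0,"ry":0,"rz":0},{"grip":0.2,"dx":0,"dy":0,"dz":0,"rx":0,"ry":0,"rz":0},{"grip":0.2,"dx":0,"dy":0,"dz":0,"rx":0,"ry":0,"rz":0},{"grip":0.2,"dx":0,"dy":0,"dz":0,"rx":0,"ry":0,"rz":0},{"grip":0.2,"dx":0,"dy":0,"dz":0,"rx":0,"ry":0,"rz":0}]'; python3 plan.py 0.588 -0.016 0.13 2.06
```

```text
time: 7.52
tool_pos: [0.5884, -0.0161, 0.0182]
ee_rot: [3.141, -0.0, 2.063]
wrist_force: [0.7, 0.0, -1.8]
width: 0.0246
t 7.525 p [ 0.5884 -0.0161  0.0182] rpy [ 3.1410e+00 -1.0000e-04  2.0634e+00] w 0.0246 F [ 0.7  0.  -1.8]
{'dz': -0.95, 'rx': 0.01, 'rz': 0.04}
{'dz': -0.95}
{'dz': -0.95}
{'dx': 0.01, 'dy': -0.01, 'dz': -0.95}
{'dz': -0.67}
```

```bash
python3 -m inch '[{"grip":0.1,"dx":0,"dy":0,"dz":-0.4,"rx":0,"ry":0,"rz":0},{"grip":0.1,"dx":0,"dy":0,"dz":-0.9,"rx":0,"ry":0,"rz":0},{"grip":0.1,"dx":0,"dy":0,"dz":-0.95,"rx":0,"ry":0,"rz":0},{"grip":0.1,"dx":0,"dy":0,"dz":-0.95,"rx":0,"ry":0,"rz":0},{"grip":0.1,"dx":0,"dy":0,"dz":-0.95,"rx":0,"ry":0,"rz":0},{"grip":0.1,"dx":0,"dy":0,"dz":-0.6,"rx":0,"ry":0,"rz":0}]'; python3 plan.py 0.4985 0.278 0.13 1.15
```

```text
time: 8.28
tool_pos: [0.5865, -0.016, 0.1402]
ee_rot: [-3.138, -0.003, 2.063]
wrist_force: [1.0, 0.5, -1.7]
width: 0.025
t 8.275 p [ 0.5865 -0.016   0.1402] rpy [-3.1378e+00 -2.9000e-03  2.0635e+00] w 0.025 F [ 1.   0.5 -1.7]
{'dx': 0.95, 'dy': 0.19, 'dz': 0.03, 'rx': -0.01, 'rz': 0.95}
{'dx': 0.95, 'dy': 0.11, 'dz': 0.03, 'rz': 0.95}
{'dx': 0.95, 'dy': 0.04, 'dz': 0.03, 'rx': -0.01, 'rz': 0.95}
{'dx': 0.95, 'dy': -0.04, 'dz': 0.04, 'rz': 0.95}
{'dx': 0.95, 'dy': -0.12, 'dz': 0.03, 'rx': -0.01, 'rz': 0.95}
{'dx': 0.95, 'dy': -0.21, 'dz': 0.04, 'rz': 0.95}
{'dx': 0.95, 'dy': -0.29, 'dz': 0.04, 'rx': -0.01, 'rz': 0.95}
{'dx': 0.95, 'dy': -0.38, 'dz': 0.04, 'rz': 0.95}
{'dx': 0.95, 'dy': -0.47, 'dz': 0.04, 'rx': -0.01, 'rz': 0.95}
{'dx': 0.95, 'dy': -0.58, 'dz': 0.04, 'ry': -0.01, 'rz': 0.95}
{'dx': 0.95, 'dy': -0.69, 'dz': 0.04, 'rx': -0.01, 'rz': 0.95}
{'dx': 0.88, 'dy': -0.75, 'dz': 0.03, 'rz': 0.02}
```

```bash
python3 -m inch '[{"grip":0.1,"dx":0.95,"dy":0.19,"dz":0.03,"rx":0,"ry":0,"rz":0.95},{"grip":0.1,"dx":0.95,"dy":0.11,"dz":0.03,"rx":0,"ry":0,"rz":0.95},{"grip":0.1,"dx":0.95,"dy":0.04,"dz":0.03,"rx":0,"ry":0,"rz":0.95},{"grip":0.1,"dx":0.95,"dy":-0.04,"dz":0.03,"rx":0,"ry":0,"rz":0.95},{"grip":0.1,"dx":0.95,"dy":-0.12,"dz":0.03,"rx":0,"ry":0,"rz":0.95},{"grip":0.1,"dx":0.95,"dy":-0.2,"dz":0.03,"rx":0,"ry":0,"rz":0.95},{"grip":0.1,"dx":0.95,"dy":-0.3,"dz":0.03,"rx":0,"ry":0,"rz":0.95},{"grip":0.1,"dx":0.95,"dy":-0.38,"dz":0.03,"rx":0,"ry":0,"rz":0.95},{"grip":0.1,"dx":0.95,"dy":-0.47,"dz":0.03,"rx":0,"ry":0,"rz":0.95},{"grip":0.1,"dx":0.95,"dy":-0.58,"dz":0.03,"rx":0,"ry":0,"rz":0.95},{"grip":0.1,"dx":0.8,"dy":-0.6,"dz":0.03,"rx":0,"ry":0,"rz":0.8},{"grip":0.1,"dx":0.4,"dy":-0.4,"dz":0.03,"rx":0,"ry":0,"rz":0}]'; python3 plan.py 0.4985 0.278 0.12 1.15
```

```text
time: 9.78
tool_pos: [0.503, 0.2671, 0.133]
ee_rot: [-3.136, 0.004, 1.132]
wrist_force: [0.0, -0.3, -0.9]
width: 0.0249
t 9.775 p [0.503  0.2671 0.133 ] rpy [-3.1359  0.0041  1.1318] w 0.0249 F [ 0.  -0.3 -0.9]
{'dx': 0.32, 'dy': -0.35, 'dz': 0.52, 'rx': -0.07, 'ry': 0.05, 'rz': -0.21}
```

```bash
python3 -m inch '[{"grip":0.1,"dx":0.32,"dy":-0.35,"dz":0.2,"rx":-0.07,"ry":0.05,"rz":-0.2},{"grip":0.1,"dx":0,"dy":0,"dz":0.3,"rx":0,"ry":0,"rz":0},{"grip":0.1,"dx":0,"dy":0,"dz":0,"rx":0,"ry":0,"rz":0}]'; python3 plan.py 0.4985 0.278 0.05 1.15;python3 - <<'E'
from h import *
from bench import cams
s=cams.snapshot("scene"); crop(s,(210,50,340,160),6,f"pics/s3.png")
E
```

```text
time: 10.15
tool_pos: [0.4977, 0.278, 0.119]
ee_rot: [3.141, 0.001, 1.153]
wrist_force: [-0.6, -0.5, -1.5]
width: 0.0246
t 10.15 p [0.4977 0.278  0.119 ] rpy [3.1411e+00 1.5000e-03 1.1530e+00] w 0.0246 F [-0.6 -0.5 -1.5]
{'dx': 0.01, 'dy': 0.01, 'dz': 0.95, 'rx': 0.01, 'ry': 0.02, 'rz': 0.03}
{'dy': 0.01, 'dz': 0.95}
{'dy': 0.01, 'dz': 0.86}
```

View pics/s3.png

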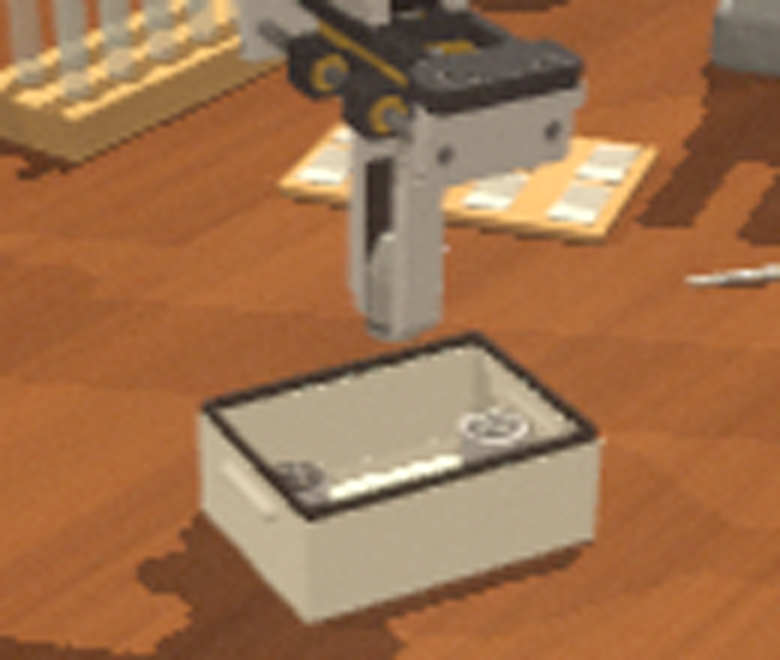

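The objective is upright in the fingers at crop (385,290), over the middle of the box. I'll lower it.

```bash
python3 -m inch '[{"grip":0.1,"dx":0,"dy":0,"dz":0.7,"rx":0,"ry":0,"rz":0},{"grip":0.1,"dx":0,"dy":0,"dz":0.8,"rx":0,"ry":0,"rz":0},{"grip":0.1,"dx":0,"dy":0,"dz":0.8,"rx":0,"ry":0,"rz":0},{"grip":0.1,"dx":0,"dy":0,"dz":0.5,"rx":0,"ry":0,"rz":0},{"grip":0.1,"dx":0,"dy":0,"dz":0.2,"rx":0,"ry":0,"rz":0},{"grip":0.1,"dx":0,"dy":0,"dz":0,"rx":0,"ry":0,"rz":0}]'; python3 plan.py 0.4985 0.278 0.0225 1.15
```

```text
time: 10.95
tool_pos: [0.4986, 0.2752, 0.039]
ee_rot: [3.141, 0.002, 1.149]
wrist_force: [0.5, 0.2, -1.6]
width: 0.025
t 10.95 p [0.4986 0.2752 0.039 ] rpy [3.1412e+00 2.4000e-03 1.1493e+00] w 0.025 F [ 0.5  0.2 -1.6]
{'dx': 0.1, 'dy': -0.05, 'dz': 0.66, 'rx': 0.01, 'ry': 0.03, 'rz': -0.01}
```

```bash
python3 -m inch '[{"grip":0.1,"dx":0.1,"dy":-0.05,"dz":0.3,"rx":0,"ry":0.03,"rz":0},{"grip":0.1,"dx":0,"dy":0,"dz":0.2,"rx":0,"ry":0,"rz":0},{"grip":0.1,"dx":0,"dy":0,"dz":0.1,"rx":0,"ry":0,"rz":0},{"grip":0.1,"dx":0,"dy":0,"dz":0,"rx":0,"ry":0,"rz":0}]'; python3 plan.py 0.4985 0.278 0.0225 1.15
```

```text
time: 11.45
tool_pos: [0.4998, 0.2789, 0.0248]
ee_rot: [3.139, -0.003, 1.149]
wrist_force: [-0.3, 0.2, -2.3]
width: 0.0244
t 11.45 p [0.4998 0.2789 0.0248] rpy [ 3.1387 -0.0032  1.1494] w 0.0244 F [-0.3  0.2 -2.3]
{'dx': -0.05, 'dy': -0.03, 'dz': 0.09, 'rx': 0.03, 'ry': -0.04, 'rz': -0.01}
```

```bash
python3 -m inch '[{"grip":0.1,"dx":-0.05,"dy":-0.03,"dz":0.1,"rx":0,"ry":-0.04,"rz":0},{"grip":0.1,"dx":0,"dy":0,"dz":0,"rx":0,"ry":0,"rz":0}]'; python3 plan.py 0.4985 0.278 0.0222 1.15
```

```text
time: 11.7
tool_pos: [0.4988, 0.2781, 0.0226]
ee_rot: [3.138, -0.0, 1.149]
wrist_force: [0.1, -0.2, -1.7]
width: 0.0248
t 11.7 p [0.4988 0.2781 0.0226] rpy [ 3.1382 -0.      1.1495] w 0.0248 F [ 0.1 -0.2 -1.7]
{'dx': -0.01, 'dy': -0.01, 'dz': 0.01, 'rx': 0.04, 'rz': -0.01}
```

```bash
python3 -m inch '[{"grip":0.5,"dx":0,"dy":0,"dz":0,"rx":0,"ry":0,"rz":0},{"grip":0.5,"dx":0,"dy":0,"dz":0,"rx":0,"ry":0,"rz":0},{"grip":0.5,"dx":0,"dy":0,"dz":0,"rx":0,"ry":0,"rz":0},{"grip":0.5,"dx":0,"dy":0,"dz":-0.5,"rx":0,"ry":0,"rz":0},{"grip":0.5,"dx":0,"dy":0,"dz":-0.8,"rx":0,"ry":0,"rz":0},{"grip":0.5,"dx":0,"dy":0,"dz":-0.9,"rx":0,"ry":0,"rz":0},{"grip":0.5,"dx":0,"dy":0,"dz":-0.9,"rx":0,"ry":0,"rz":0},{"grip":0.5,"dx":0,"dy":0,"dz":-0.9,"rx":0,"ry":0,"rz":0},{"grip":0.5,"dx":0,"dy":0,"dz":-0.9,"rx":0,"ry":0,"rz":0}]'; python3 plan.py 0.471 -0.2728 0.16 1.67;python3 - <<'E'
from h import *
from bench import cams
s=cams.snapshot("scene"); crop(s,(210,50,340,160),6,f"pics/s4.png")
E
```

```text
time: 12.82
tool_pos: [0.4987, 0.2784, 0.1532]
ee_rot: [3.136, -0.002, 1.149]
wrist_force: [-0.5, -0.1, 0.1]
width: 0.0468
t 12.825 p [0.4987 0.2784 0.1532] rpy [ 3.1361e+00 -2.4000e-03  1.1494e+00] w 0.0468 F [-0.5 -0.1  0.1]
{'dx': -0.95, 'dy': 0.37, 'dz': -0.01, 'rx': 0.01, 'rz': -0.95}
{'dx': -0.95, 'dy': 0.28, 'dz': -0.01, 'rx': 0.01, 'rz': -0.95}
{'dx': -0.95, 'dy': 0.2, 'dz': -0.01, 'rx': 0.01, 'rz': -0.95}
{'dx': -0.95, 'dy': 0.12, 'dz': -0.01, 'rx': 0.01, 'rz': -0.95}
{'dx': -0.95, 'dy': 0.04, 'dz': -0.01, 'rx': 0.01, 'rz': -0.95}
{'dx': -0.95, 'dy': -0.04, 'dz': -0.01, 'rx': 0.02, 'ry': -0.01, 'rz': -0.95}
{'dx': -0.95, 'dy': -0.12, 'dz': -0.01, 'rz': -0.27}
{'dx': -0.95, 'dy': -0.14, 'dz': -0.01}
{'dx': -0.95, 'dy': -0.14, 'dz': -0.01}
{'dx': -0.95, 'dy': -0.14, 'dz': -0.01}
{'dx': -0.95, 'dy': -0.14, 'dz': -0.01}
{'dx': -0.95, 'dy': -0.15, 'dz': -0.01}
{'dx': -0.95, 'dy': -0.14, 'dz': -0.01}
{'dx': -0.95, 'dy': -0.15, 'dz': -0.01}
{'dx': -0.95, 'dy': -0.14, 'dz': -0.02}
{'dx': -0.95, 'dy': -0.15, 'dz': -0.01}
{'dx': -0.95, 'dy': -0.14, 'dz': -0.02}
{'dx': -0.95, 'dy': -0.15, 'dz': -0.01}
{'dx': -0.95, 'dy': -0.14, 'dz': -0.02}
{'dx': -0.95, 'dy': -0.15, 'dz': -0.01}
{'dx': -0.95, 'dy': -0.14, 'dz': -0.02}
{'dx': -0.95, 'dy': -0.15, 'dz': -0.01}
{'dx': -0.86, 'dy': -0.13, 'dz': -0.01}
```

View pics/s4.png

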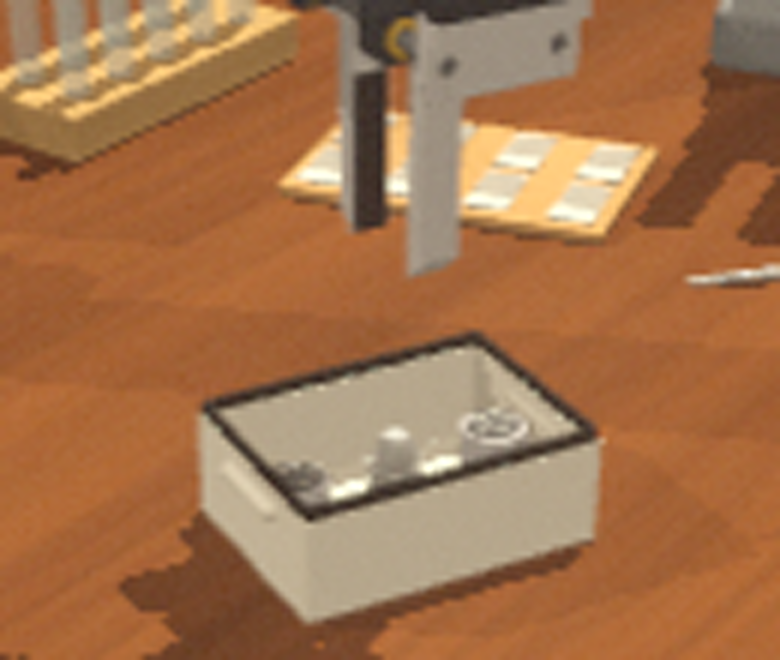

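The objective stands upright and released, with its nose at crop (395,440), midway between the cans at (300,475) and (493,427). Next is the cover.

```bash
python3 -m inch '[{"grip":0.5,"dx":-0.95,"dy":0.37,"dz":0,"rx":0,"ry":0,"rz":-0.95},{"grip":0.5,"dx":-0.95,"dy":0.28,"dz":0,"rx":0,"ry":0,"rz":-0.95},{"grip":0.5,"dx":-0.95,"dy":0.2,"dz":0,"rx":0,"ry":0,"rz":-0.95},{"grip":0.5,"dx":-0.95,"dy":0.12,"dz":0,"rx":0,"ry":0,"rz":-0.95},{"grip":0.5,"dx":-0.95,"dy":0.04,"dz":0,"rx":0,"ry":0,"rz":-0.95},{"grip":0.5,"dx":-0.95,"dy":-0.04,"dz":0,"rx":0,"ry":0,"rz":-0.95},{"grip":0.5,"dx":-0.95,"dy":-0.12,"dz":0,"rx":0,"ry":0,"rz":-0.3},{"grip":0.5,"dx":-0.95,"dy":-0.14,"dz":0,"rx":0,"ry":0,"rz":0},{"grip":0.5,"dx":-0.95,"dy":-0.14,"dz":0,"rx":0,"ry":0,"rz":0},{"grip":0.5,"dx":-0.95,"dy":-0.14,"dz":0,"rx":0,"ry":0,"rz":0},{"grip":0.5,"dx":-0.95,"dy":-0.14,"dz":0,"rx":0,"ry":0,"rz":0},{"grip":0.5,"dx":-0.95,"dy":-0.14,"dz":0,"rx":0,"ry":0,"rz":0}]'; python3 plan.py 0.471 -0.2728 0.14 1.67
```

```text
time: 14.38
tool_pos: [0.492, -0.0175, 0.1625]
ee_rot: [3.115, -0.002, 1.695]
wrist_force: [0.0, -0.3, 0.7]
width: 0.0471
t 14.375 p [ 0.492  -0.0175  0.1625] rpy [ 3.1149e+00 -2.0000e-03  1.6949e+00] w 0.0471 F [ 0.  -0.3  0.7]
{'dx': -0.95, 'dy': -0.2, 'dz': 0.08, 'rx': 0.31, 'ry': -0.03, 'rz': 0.28}
{'dx': -0.95, 'dy': -0.17, 'dz': 0.09}
{'dx': -0.95, 'dy': -0.18, 'dz': 0.08}
{'dx': -0.95, 'dy': -0.17, 'dz': 0.09}
{'dx': -0.95, 'dy': -0.18, 'dz': 0.08}
{'dx': -0.95, 'dy': -0.17, 'dz': 0.09}
{'dx': -0.95, 'dy': -0.18, 'dz': 0.08}
{'dx': -0.95, 'dy': -0.17, 'dz': 0.09}
{'dx': -0.95, 'dy': -0.18, 'dz': 0.08}
{'dx': -0.95, 'dy': -0.17, 'dz': 0.09}
{'dx': -0.57, 'dy': -0.11, 'dz': 0.05}
```

```bash
python3 -m inch '[{"grip":0.5,"dx":-0.95,"dy":-0.2,"dz":0.05,"rx":0.31,"ry":-0.03,"rz":0.28},{"grip":0.5,"dx":-0.95,"dy":-0.17,"dz":0.05,"rx":0,"ry":0,"rz":0},{"grip":0.5,"dx":-0.95,"dy":-0.17,"dz":0.05,"rx":0,"ry":0,"rz":0},{"grip":0.5,"dx":-0.95,"dy":-0.17,"dz":0.05,"rx":0,"ry":0,"rz":0},{"grip":0.5,"dx":-0.95,"dy":-0.17,"dz":0.05,"rx":0,"ry":0,"rz":0},{"grip":0.5,"dx":-0.95,"dy":-0.17,"dz":0.05,"rx":0,"ry":0,"rz":0},{"grip":0.5,"dx":-0.95,"dy":-0.17,"dz":0.05,"rx":0,"ry":0,"rz":0},{"grip":0.5,"dx":-0.95,"dy":-0.17,"dz":0.05,"rx":0,"ry":0,"rz":0},{"grip":0.5,"dx":-0.95,"dy":-0.17,"dz":0.05,"rx":0,"ry":0,"rz":0},{"grip":0.5,"dx":-0.8,"dy":-0.17,"dz":0.05,"rx":0,"ry":0,"rz":0},{"grip":0.5,"dx":-0.3,"dy":0,"dz":0,"rx":0,"ry":0,"rz":0},{"grip":0.5,"dx":0,"dy":0,"dz":0,"rx":0,"ry":0,"rz":0}]'; python3 plan.py 0.471 -0.2728 0.1 1.67
python3 - <<'E'
from h import *
from bench import cams
import pickle
S={n:cams.snapshot(n) for n in("scene","top")}
pickle.dump(S,open("s1.pkl","wb"))
crop(S["top"],(115,200,210,280),8,"pics/tb2.png")
crop(S["scene"],(30,130,180,295),4,"pics/sc2.png")
E
```

```text
time: 15.88
tool_pos: [0.4727, -0.2716, 0.1536]
ee_rot: [3.135, 0.003, 1.667]
wrist_force: [-0.3, 0.1, 0.9]
width: 0.0471
t 15.875 p [ 0.4727 -0.2716  0.1536] rpy [3.1352 0.0034 1.6673] w 0.0471 F [-0.3  0.1  0.9]
{'dx': -0.02, 'dy': -0.04, 'dz': 0.95, 'rx': 0.07, 'ry': 0.04, 'rz': -0.03}
{'dx': -0.01, 'dy': -0.03, 'dz': 0.95}
{'dx': -0.01, 'dy': -0.01, 'dz': 0.24}
```

View pics/tb2.png

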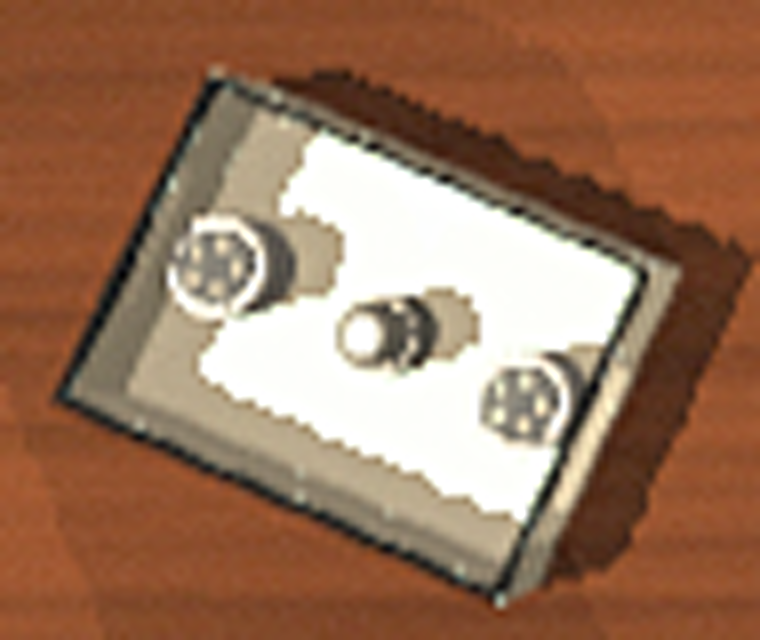

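View pics/sc2.png

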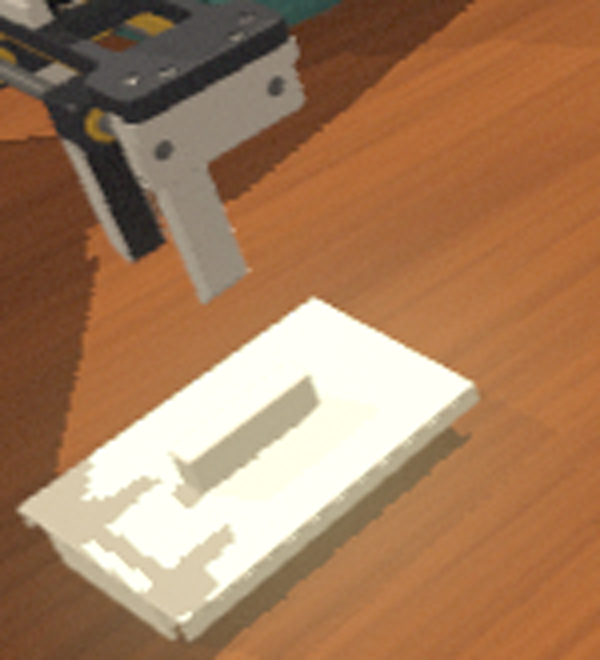

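```bash
python3 - <<'E' | tail -2
from fit import *
t=px([(362,333)],115,200,8)[0]; P=onz(T,t,.048); d=P[:2]-bx[:2]; c,s=np.cos(bx[2]),np.sin(bx[2])
print("obj top in box",(c*d[0]+s*d[1]).round(4),(-s*d[0]+c*d[1]).round(4))
E
python3 -m inch '[{"grip":0.5,"dx":-0.02,"dy":-0.04,"dz":0.95,"rx":0.07,"ry":0.04,"rz":0},{"grip":0.5,"dx":0,"dy":-0.03,"dz":0.95,"rx":0,"ry":0,"rz":0},{"grip":0.5,"dx":0,"dy":0,"dz":0.8,"rx":0,"ry":0,"rz":0},{"grip":0.5,"dx":0,"dy":0,"dz":0.5,"rx":0,"ry":0,"rz":0},{"grip":0.5,"dx":0,"dy":0,"dz":0.3,"rx":0,"ry":0,"rz":0},{"grip":0.5,"dx":0,"dy":0,"dz":0,"rx":0,"ry":0,"rz":0}]'; python3 plan.py 0.471 -0.2728 0.046 1.67
```

```text
[[-0.5, -0.2], [-0.0, -0.2], [-0.2, -0.2], [0.4, 0.6]]
obj top in box 0.0003 0.0001
time: 16.73
tool_pos: [0.4735, -0.2683, 0.0657]
ee_rot: [3.138, 0.001, 1.674]
wrist_force: [-0.3, -0.0, 0.6]
width: 0.0469
t 16.725 p [ 0.4735 -0.2683  0.0657] rpy [3.1377e+00 1.3000e-03 1.6740e+00] w 0.0469 F [-0.3 -0.   0.6]
{'dx': -0.17, 'dy': -0.12, 'dz': 0.79, 'rx': 0.04, 'ry': 0.01, 'rz': 0.05}
```

```bash
python3 -m inch '[{"grip":0.5,"dx":-0.17,"dy":-0.12,"dz":0.4,"rx":0.04,"ry":0,"rz":0.05},{"grip":0.5,"dx":0,"dy":0,"dz":0.3,"rx":0,"ry":0,"rz":0},{"grip":0.5,"dx":0,"dy":0,"dz":0,"rx":0,"ry":0,"rz":0}]'; python3 plan.py 0.471 -0.2728 0.0445 1.67
python3 - <<'E'
from h import *
from bench import cams
s=cams.snapshot("scene");crop(s,(30,170,170,295),5,"pics/sc3.png")
E
```

```text
time: 17.1
tool_pos: [0.4716, -0.2739, 0.0486]
ee_rot: [3.139, 0.003, 1.669]
wrist_force: [0.3, 0.4, 0.0]
width: 0.0473
t 17.1 p [ 0.4716 -0.2739  0.0486] rpy [3.1394 0.0032 1.6691] w 0.0473 F [0.3 0.4 0. ]
{'dx': 0.05, 'dy': -0.02, 'dz': 0.16, 'rx': 0.03, 'ry': 0.04, 'rz': -0.01}
```

View pics/sc3.png

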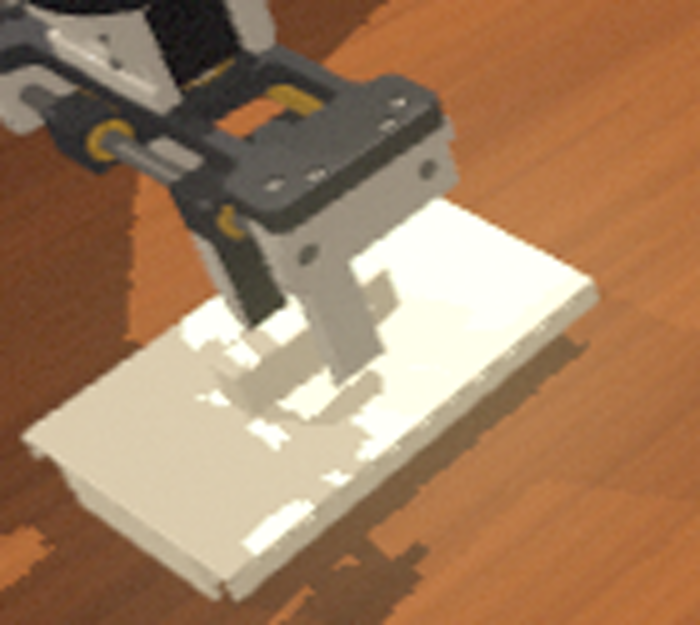

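The fingers straddle the rib, and the front tip is just above the plate at crop (345,380). I'll come down onto the plate and pinch.

```bash
python3 -m inch '[{"grip":0.5,"dx":0.05,"dy":-0.02,"dz":0.15,"rx":0.03,"ry":0.04,"rz":0},{"grip":0.5,"dx":0,"dy":0,"dz":0,"rx":0,"ry":0,"rz":0}]'; python3 plan.py 0.471 -0.2728 0.044 1.67
```

```text
time: 17.4
tool_pos: [0.4715, -0.273, 0.0454]
ee_rot: [3.141, 0.001, 1.669]
wrist_force: [0.3, 0.7, 0.3]
width: 0.0472
t 17.4 p [ 0.4715 -0.273   0.0454] rpy [3.1410e+00 5.0000e-04 1.6691e+00] w 0.0472 F [0.3 0.7 0.3]
{'dx': 0.01, 'dy': -0.02, 'dz': 0.06, 'rx': 0.01, 'ry': 0.01, 'rz': -0.01}
```

```bash
python3 -m inch '[{"grip":0.5,"dx":0,"dy":-0.02,"dz":0.06,"rx":0,"ry":0,"rz":0},{"grip":0.5,"dx":0,"dy":0,"dz":0,"rx":0,"ry":0,"rz":0}]'; python3 plan.py 0.471 -0.2728 0.044 1.67
```

```text
time: 17.65
tool_pos: [0.4711, -0.2732, 0.0441]
ee_rot: [3.141, 0.001, 1.669]
wrist_force: [1.0, 0.7, -0.6]
width: 0.0469
t 17.65 p [ 0.4711 -0.2732  0.0441] rpy [3.1406e+00 8.0000e-04 1.6691e+00] w 0.0469 F [ 1.   0.7 -0.6]
{'dx': 0.01, 'rx': 0.01, 'ry': 0.01, 'rz': -0.01}
```

```bash
python3 -m inch '[{"grip":0.05,"dx":0,"dy":0,"dz":0,"rx":0,"ry":0,"rz":0},{"grip":0.05,"dx":0,"dy":0,"dz":0,"rx":0,"ry":0,"rz":0},{"grip":0.05,"dx":0,"dy":0,"dz":0,"rx":0,"ry":0,"rz":0},{"grip":0.05,"dx":0,"dy":0,"dz":0,"rx":0,"ry":0,"rz":0},{"grip":0.05,"dx":0,"dy":0,"dz":0,"rx":0,"ry":0,"rz":0}]'; python3 plan.py 0.471 -0.2728 0.044 1.67
```

```text
time: 18.27
tool_pos: [0.4712, -0.2732, 0.0443]
ee_rot: [3.14, 0.001, 1.669]
wrist_force: [-0.2, -0.6, 0.0]
width: 0.0158
t 18.275 p [ 0.4712 -0.2732  0.0443] rpy [3.1403e+00 1.2000e-03 1.6693e+00] w 0.0158 F [-0.2 -0.6  0. ]
{'dx': 0.02, 'dy': -0.01, 'dz': 0.01, 'rx': 0.02, 'ry': 0.01, 'rz': -0.01}
```

```bash
python3 -m inch '[{"grip":0.05,"dx":0,"dy":0,"dz":-0.3,"rx":0,"ry":0,"rz":0},{"grip":0.05,"dx":0,"dy":0,"dz":-0.6,"rx":0,"ry":0,"rz":0},{"grip":0.05,"dx":0,"dy":0,"dz":-0.9,"rx":0,"ry":0,"rz":0},{"grip":0.05,"dx":0,"dy":0,"dz":-0.9,"rx":0,"ry":0,"rz":0},{"grip":0.05,"dx":0,"dy":0,"dz":-0.9,"rx":0,"ry":0,"rz":0},{"grip":0.05,"dx":0,"dy":0,"dz":-0.9,"rx":0,"ry":0,"rz":0}]'; python3 plan.py 0.4985 0.2779 0.155 1.148 .9
```

```text
time: 19.02
tool_pos: [0.47, -0.2723, 0.1619]
ee_rot: [-3.141, -0.001, 1.669]
wrist_force: [0.3, -0.1, -1.7]
width: 0.016
t 19.025 p [ 0.47   -0.2723  0.1619] rpy [-3.1406e+00 -1.0000e-03  1.6692e+00] w 0.016 F [ 0.3 -0.1 -1.7]
{'dx': 0.9, 'dy': 0.14, 'dz': 0.01, 'rz': 0.95}
{'dx': 0.9, 'dy': 0.06, 'dz': 0.01, 'rz': 0.95}
{'dx': 0.9, 'dy': -0.01, 'dz': 0.01, 'rz': 0.95}
{'dx': 0.9, 'dy': -0.09, 'dz': 0.01, 'rz': 0.95}
{'dx': 0.9, 'dy': -0.17, 'dz': 0.01, 'rx': -0.01, 'rz': 0.95}
{'dx': 0.9, 'dy': -0.24, 'dz': 0.01, 'rz': 0.95}
{'dx': 0.9, 'dy': -0.33, 'dz': 0.01, 'rx': -0.01, 'ry': -0.01, 'rz': 0.27}
{'dx': 0.9, 'dy': -0.35, 'dz': 0.01}
{'dx': 0.9, 'dy': -0.35, 'dz': 0.01}
{'dx': 0.9, 'dy': -0.35, 'dz': 0.01}
{'dx': 0.9, 'dy': -0.35, 'dz': 0.01}
{'dx': 0.9, 'dy': -0.35, 'dz': 0.01}
{'dx': 0.9, 'dy': -0.35, 'dz': 0.01}
{'dx': 0.9, 'dy': -0.35, 'dz': 0.01}
{'dx': 0.9, 'dy': -0.35, 'dz': 0.01}
{'dx': 0.9, 'dy': -0.35, 'dz': 0.01}
{'dx': 0.9, 'dy': -0.35, 'dz': 0.02}
{'dx': 0.9, 'dy': -0.35, 'dz': 0.01}
{'dx': 0.9, 'dy': -0.35, 'dz': 0.02}
{'dx': 0.9, 'dy': -0.35, 'dz': 0.01}
{'dx': 0.9, 'dy': -0.35, 'dz': 0.02}
{'dx': 0.9, 'dy': -0.35, 'dz': 0.01}
{'dx': 0.9, 'dy': -0.35, 'dz': 0.02}
{'dx': 0.15, 'dy': -0.06}
```

```bash
python3 -m inch '[{"grip":0.05,"dx":0.4,"dy":0.1,"dz":0,"rx":0,"ry":0,"rz":0.5},{"grip":0.05,"dx":0.8,"dy":0.1,"dz":0,"rx":0,"ry":0,"rz":0.7},{"grip":0.05,"dx":0.9,"dy":0.05,"dz":0,"rx":0,"ry":0,"rz":0.8},{"grip":0.05,"dx":0.9,"dy":0,"dz":0,"rx":0,"ry":0,"rz":0.8},{"grip":0.05,"dx":0.9,"dy":-0.1,"dz":0,"rx":0,"ry":0,"rz":0.8},{"grip":0.05,"dx":0.9,"dy":-0.15,"dz":0,"rx":0,"ry":0,"rz":0.8},{"grip":0.05,"dx":0.9,"dy":-0.25,"dz":0,"rx":0,"ry":0,"rz":0.8},{"grip":0.05,"dx":0.9,"dy":-0.35,"dz":0,"rx":0,"ry":0,"rz":0.6},{"grip":0.05,"dx":0.9,"dy":-0.35,"dz":0,"rx":0,"ry":0,"rz":0.2},{"grip":0.05,"dx":0.9,"dy":-0.35,"dz":0,"rx":0,"ry":0,"rz":0},{"grip":0.05,"dx":0.9,"dy":-0.35,"dz":0,"rx":0,"ry":0,"rz":0},{"grip":0.05,"dx":0.9,"dy":-0.35,"dz":0,"rx":0,"ry":0,"rz":0}]'; python3 plan.py 0.4985 0.2779 0.155 1.148 .9
```

```text
time: 20.52
tool_pos: [0.4892, -0.0029, 0.1789]
ee_rot: [3.12, -0.001, 1.123]
wrist_force: [-0.4, 0.7, -0.6]
width: 0.0158
t 20.525 p [ 0.4892 -0.0029  0.1789] rpy [ 3.1200e+00 -7.0000e-04  1.1234e+00] w 0.0158 F [-0.4  0.7 -0.6]
{'dx': 0.9, 'dy': -0.4, 'dz': 0.08, 'rx': 0.25, 'rz': -0.28}
{'dx': 0.9, 'dy': -0.37, 'dz': 0.08}
{'dx': 0.9, 'dy': -0.37, 'dz': 0.08}
{'dx': 0.9, 'dy': -0.37, 'dz': 0.08}
{'dx': 0.9, 'dy': -0.37, 'dz': 0.08}
{'dx': 0.9, 'dy': -0.37, 'dz': 0.08}
{'dx': 0.9, 'dy': -0.37, 'dz': 0.09}
{'dx': 0.9, 'dy': -0.37, 'dz': 0.08}
{'dx': 0.9, 'dy': -0.37, 'dz': 0.09}
{'dx': 0.9, 'dy': -0.37, 'dz': 0.08}
{'dx': 0.9, 'dy': -0.37, 'dz': 0.09}
{'dx': 0.48, 'dy': -0.19, 'dz': 0.04}
```

```bash
python3 -m inch '[{"grip":0.05,"dx":0.9,"dy":-0.4,"dz":0.05,"rx":0.25,"ry":0,"rz":-0.28},{"grip":0.05,"dx":0.9,"dy":-0.37,"dz":0.05,"rx":0,"ry":0,"rz":0},{"grip":0.05,"dx":0.9,"dy":-0.37,"dz":0.05,"rx":0,"ry":0,"rz":0},{"grip":0.05,"dx":0.9,"dy":-0.37,"dz":0.05,"rx":0,"ry":0,"rz":0},{"grip":0.05,"dx":0.9,"dy":-0.37,"dz":0.05,"rx":0,"ry":0,"rz":0},{"grip":0.05,"dx":0.9,"dy":-0.37,"dz":0.05,"rx":0,"ry":0,"rz":0},{"grip":0.05,"dx":0.9,"dy":-0.37,"dz":0.05,"rx":0,"ry":0,"rz":0},{"grip":0.05,"dx":0.9,"dy":-0.37,"dz":0.05,"rx":0,"ry":0,"rz":0},{"grip":0.05,"dx":0.9,"dy":-0.37,"dz":0.05,"rx":0,"ry":0,"rz":0},{"grip":0.05,"dx":0.8,"dy":-0.37,"dz":0.05,"rx":0,"ry":0,"rz":0},{"grip":0.05,"dx":0.4,"dy":-0.2,"dz":0,"rx":0,"ry":0,"rz":0},{"grip":0.05,"dx":0,"dy":0,"dz":0,"rx":0,"ry":0,"rz":0}]'; python3 plan.py 0.4985 0.2779 0.12 1.148 .9
```

```text
time: 22.02
tool_pos: [0.4963, 0.2594, 0.1802]
ee_rot: [3.129, -0.008, 1.151]
wrist_force: [0.2, -0.6, -2.2]
width: 0.0156
t 22.025 p [0.4963 0.2594 0.1802] rpy [ 3.1294 -0.0083  1.151 ] w 0.0156 F [ 0.2 -0.6 -2.2]
{'dx': 0.26, 'dy': -0.09, 'dz': 0.9, 'rx': 0.14, 'ry': -0.1, 'rz': 0.03}
{'dx': 0.27, 'dy': -0.09, 'dz': 0.9}
{'dx': 0.18, 'dy': -0.05, 'dz': 0.61}
```

```bash
python3 -m inch '[{"grip":0.05,"dx":0.4,"dy":-0.1,"dz":0.4,"rx":0.14,"ry":-0.1,"rz":0.03},{"grip":0.05,"dx":0.3,"dy":-0.1,"dz":0.6,"rx":0,"ry":0,"rz":0},{"grip":0.05,"dx":0,"dy":0,"dz":0.6,"rx":0,"ry":0,"rz":0},{"grip":0.05,"dx":0,"dy":0,"dz":0.3,"rx":0,"ry":0,"rz":0},{"grip":0.05,"dx":0,"dy":0,"dz":0,"rx":0,"ry":0,"rz":0}]'; python3 plan.py 0.4985 0.2779 0.12 1.148 .9
python3 - <<'E'
from h import *
from bench import cams
import pickle
S={n:cams.snapshot(n) for n in("scene","top")}
pickle.dump(S,open("s2.pkl","wb"))
crop(S["top"],(110,190,215,285),7,"pics/tb3.png")
crop(S["scene"],(215,50,335,165),5,"pics/sb3.png")
E
```

```text
time: 22.65
tool_pos: [0.4987, 0.2761, 0.1279]
ee_rot: [-3.139, 0.004, 1.146]
wrist_force: [-0.4, 0.5, -1.1]
width: 0.0157
t 22.65 p [0.4987 0.2761 0.1279] rpy [-3.139   0.0044  1.1457] w 0.0157 F [-0.4  0.5 -1.1]
{'dx': 0.06, 'dy': -0.04, 'dz': 0.31, 'rx': -0.03, 'ry': 0.05, 'rz': -0.03}
```

View pics/tb3.png

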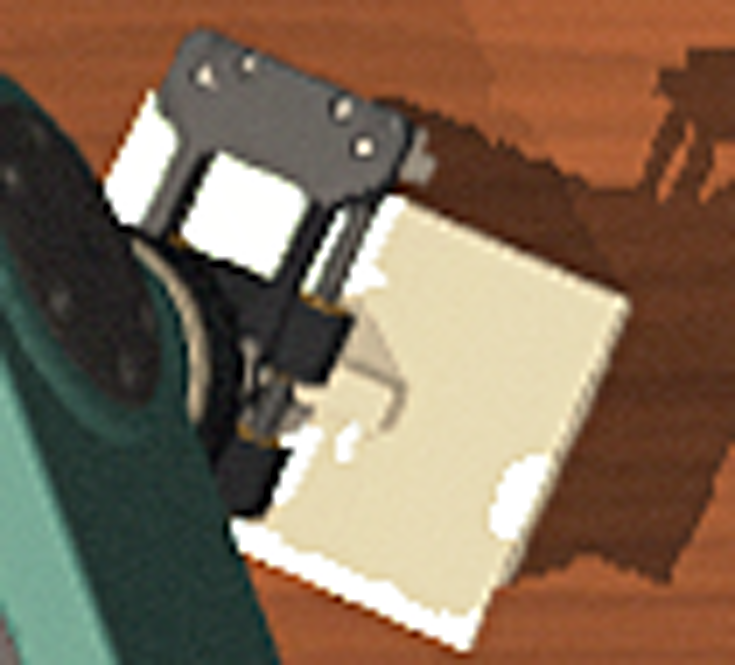

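View pics/sb3.png

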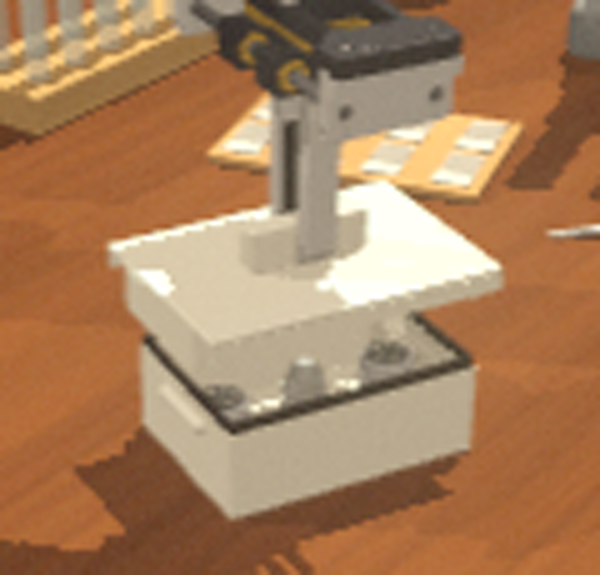

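```bash
cat > f2.py <<'E'
from fit import *
zc=.1279-.0443
p0=[.4987,.2761,1.1457-1.569,zc]
tc=px([(628,300),(468,650)],110,190,7); sc=px([(110,248),(387,183),(502,279),(210,347)],215,50,5)
B=box(.0605,.0855,.03)
tp=proj(T,W(p0,B)); 
sco=order(proj(C,W(p0,B)),sc)
print("pred-top",(tp[[1,2]]-tc).round(2).tolist(),"pred scene",(proj(C,W(p0,B))-sco).round(2).tolist())
for off in (bx[6:8],np.array([1.13,-.3]),np.zeros(2)):
    def g(v): 
        q=list(v)+[zc]; return np.concatenate([(proj(T,W(q,B))[[1,2]]-tc).ravel()*1.4,(proj(C,W(q,B))+off-sco).ravel()])
    r=least_squares(g,p0[:3]); print(r.x.round(4),np.abs(r.fun).max().round(2))
    def g2(v):
        q=list(v)+[zc]; return (proj(T,W(q,B))[[1,2]]-tc).ravel()
r=least_squares(g2,p0[:3]); print("top only",r.x.round(4),r.fun.round(2)); print("box",bx.round(4))
E
python3 f2.py | tail -6
```

```text
pred-top [[-0.69, -0.39], [-0.5, -0.4]] pred scene [[-0.29, -2.63], [-0.51, -0.75], [-0.84, -0.68], [-1.09, -0.82]]
[ 0.5001  0.2728 -0.4452] 2.45
[ 0.4996  0.2733 -0.4416] 2.09
[ 0.5007  0.2741 -0.4456] 1.71
top only [ 0.4981  0.2746 -0.4267] [-0.01  0.03  0.01 -0.03]
box [ 0.4985  0.2779 -0.4211 -0.0032  0.0538  0.0733  1.0796 -0.8432]
```

```bash
cat > ov.py <<'E'
from fit import *
import sys
S2=pickle.load(open(sys.argv[1],"rb")); q=list(map(float,sys.argv[2:6]))
k=6
for n,c,(x0,y0,x1,y1),fn in (("scene",C,(215,50,335,150),sys.argv[6]),("top",T,(110,190,215,285),sys.argv[7])):
    im=cv2.resize(S2[n]["frame"][y0:y1,x0:x1,::-1],None,fx=k,fy=k,interpolation=cv2.INTER_CUBIC)
    off=np.array([1.1,-.3]) if n=="scene" else 0
    for B,col in ((box(.0605,.0855,.03),(0,0,255)),(box(.0605,.0855,.017),(255,0,0))):
        u=(proj(c,W(q,B))+off-[x0,y0]+.5)*k-.5
        cv2.polylines(im,[np.round(u).astype(int)],True,col,1)
    cv2.imwrite(fn,im)
E
python3 ov.py s2.pkl .4987 .2761 -.4233 .0836 pics/o1.png pics/o2.png >/dev/null
```

```text
(no output)
```

View pics/o1.png

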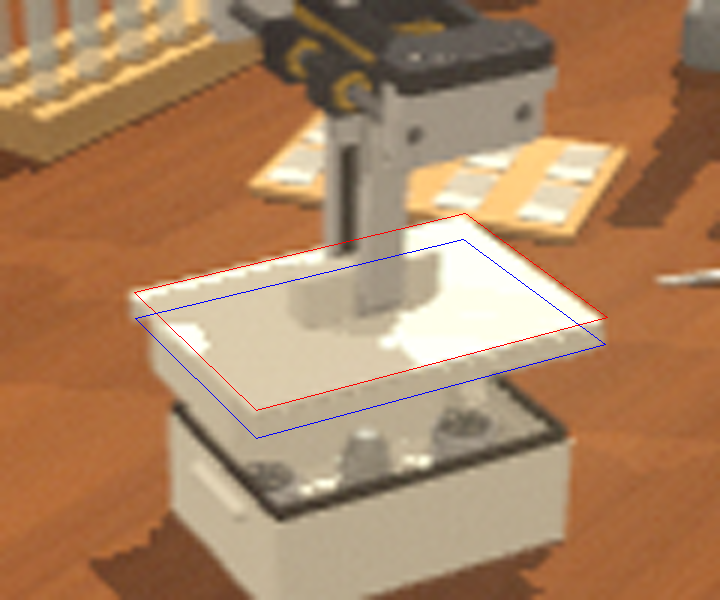

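View pics/o2.png

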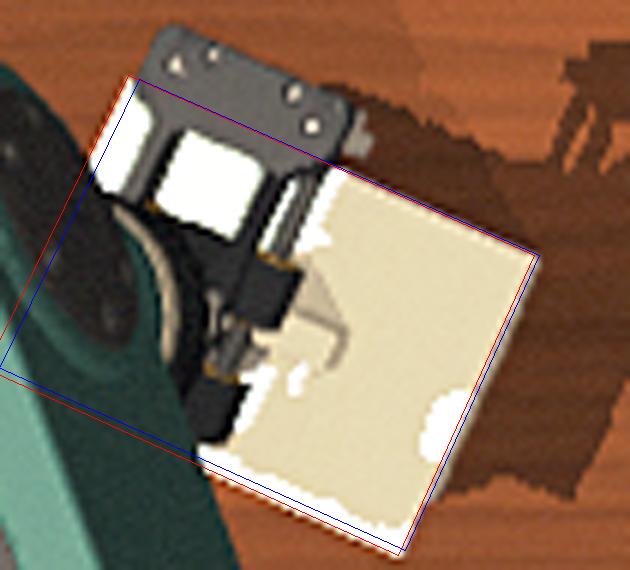

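The model drawn at the TCP-derived cover pose matches both views: corners at (135,293), (257,410) and (607,318) in the scene crop, and (538,255) and (400,555) in the top crop. The objective is still standing under the cover. I'll centre the cover and lower it.

```bash
python3 -m inch '[{"grip":0.05,"dx":0.09,"dy":-0.04,"dz":0.3,"rx":-0.03,"ry":0.05,"rz":-0.03},{"grip":0.05,"dx":0,"dy":0,"dz":0.4,"rx":0,"ry":0,"rz":0},{"grip":0.05,"dx":0,"dy":0,"dz":0.3,"rx":0,"ry":0,"rz":0},{"grip":0.05,"dx":0,"dy":0,"dz":0,"rx":0,"ry":0,"rz":0}]'; python3 plan.py 0.4987 0.2783 0.09 1.148 .9
```

```text
time: 23.25
tool_pos: [0.4998, 0.2791, 0.1035]
ee_rot: [3.139, -0.003, 1.148]
wrist_force: [0.4, -0.5, -1.5]
width: 0.0155
t 23.25 p [0.4998 0.2791 0.1035] rpy [ 3.1385 -0.0034  1.1483] w 0.0155 F [ 0.4 -0.5 -1.5]
{'dx': -0.05, 'dy': -0.03, 'dz': 0.54, 'rx': 0.04, 'ry': -0.04}
```

```bash
python3 -m inch '[{"grip":0.05,"dx":-0.05,"dy":-0.03,"dz":0.25,"rx":0.04,"ry":-0.04,"rz":0},{"grip":0.05,"dx":0,"dy":0,"dz":0.2,"rx":0,"ry":0,"rz":0},{"grip":0.05,"dx":0,"dy":0,"dz":0,"rx":0,"ry":0,"rz":0}]'; python3 plan.py 0.4987 0.2783 0.088 1.148 .9
python3 - <<'E'
from h import *
from bench import cams
import pickle
S={n:cams.snapshot(n) for n in("scene","top")}
pickle.dump(S,open("s3.pkl","wb"))
E
python3 ov.py s3.pkl .4987 .2783 -.4211 .048 pics/o3.png pics/o4.png >/dev/null
```

```text
time: 23.62
tool_pos: [0.4987, 0.2783, 0.0916]
ee_rot: [-3.141, 0.0, 1.148]
wrist_force: [-0.3, 0.3, -0.7]
width: 0.0156
t 23.625 p [0.4987 0.2783 0.0916] rpy [-3.1412e+00  1.0000e-04  1.1482e+00] w 0.0156 F [-0.3  0.3 -0.7]
{'dz': 0.15}
```

View pics/o3.png

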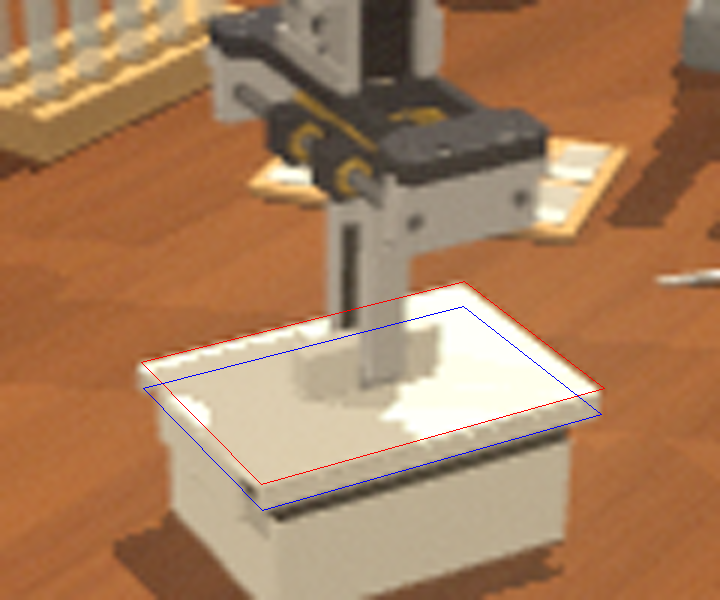

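View pics/o4.png

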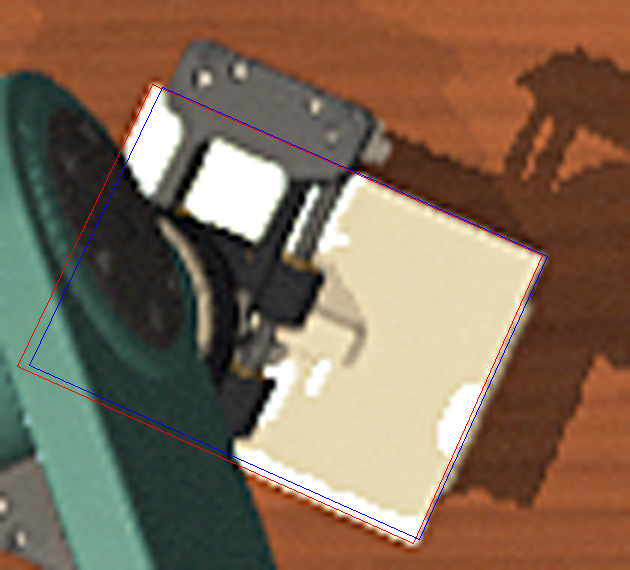

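The cover is aligned over the box, with the overlay within about 1 px in both views. I'll start pressing.

```bash
python3 -m inch '[{"grip":0.05,"dx":0,"dy":0,"dz":0.2,"rx":0,"ry":0,"rz":0},{"grip":0.05,"dx":0,"dy":0,"dz":0.1,"rx":0,"ry":0,"rz":0}]';  python3 plan.py 0.4987 0.2783 0.0708 1.148 .9;
python3 -m inch '[{"grip":0.05,"dx":0,"dy":0,"dz":0.15,"rx":0,"ry":0,"rz":0}]'; python3 plan.py 0.4987 0.2783 0.0708 1.148 .9
```

```text
time: 23.98
tool_pos: [0.4996, 0.2788, 0.0861]
ee_rot: [3.14, -0.002, 1.148]
wrist_force: [-2.4, -0.6, 6.7]
width: 0.0158
t 23.975 p [0.4996 0.2788 0.0861] rpy [ 3.1401e+00 -2.5000e-03  1.1482e+00] w 0.0158 F [-2.4 -0.6  6.7]
{'dx': -0.04, 'dy': -0.03, 'dz': 0.61, 'rx': 0.02, 'ry': -0.03}
time: 24.1
tool_pos: [0.5002, 0.2796, 0.0851]
ee_rot: [3.139, -0.005, 1.148]
wrist_force: [-3.7, 1.3, 13.0]
width: 0.016
t 24.1 p [0.5002 0.2796 0.0851] rpy [ 3.1388 -0.005   1.1482] w 0.016 F [-3.7  1.3 13. ]
{'dx': -0.07, 'dy': -0.04, 'dz': 0.57, 'rx': 0.03, 'ry': -0.06}
```

```bash
python3 -m inch '[{"grip":0.05,"dx":-0.05,"dy":-0.03,"dz":0.25,"rx":0.03,"ry":-0.06,"rz":0}]'; python3 plan.py 0.4987 0.2783 0.0708 1.148 .9;
python3 -m inch '[{"grip":0.05,"dx":-0.05,"dy":-0.03,"dz":0.25,"rx":0.03,"ry":-0.06,"rz":0}]'; python3 plan.py 0.4987 0.2783 0.0708 1.148 .9
```

```text
time: 24.22
tool_pos: [0.5008, 0.2805, 0.0832]
ee_rot: [3.138, -0.006, 1.148]
wrist_force: [-2.1, 2.1, 12.8]
width: 0.0157
t 24.225 p [0.5008 0.2805 0.0832] rpy [ 3.1383 -0.006   1.1481] w 0.0157 F [-2.1  2.1 12.8]
{'dx': -0.12, 'dy': -0.04, 'dz': 0.5, 'rx': 0.04, 'ry': -0.07}
time: 24.35
tool_pos: [0.5008, 0.2809, 0.0801]
ee_rot: [3.138, -0.005, 1.148]
wrist_force: [-0.3, -0.5, 5.8]
width: 0.0155
t 24.35 p [0.5008 0.2809 0.0801] rpy [ 3.1383 -0.005   1.1483] w 0.0155 F [-0.3 -0.5  5.8]
{'dx': -0.13, 'dy': -0.04, 'dz': 0.37, 'rx': 0.04, 'ry': -0.06}
```

```bash
python3 -m inch '[{"grip":0.05,"dx":-0.13,"dy":-0.04,"dz":0.2,"rx":0.04,"ry":-0.06,"rz":0}]'; python3 plan.py 0.4987 0.2783 0.0708 1.148 .9;
python3 -m inch '[{"grip":0.05,"dx":-0.1,"dy":-0.04,"dz":0.2,"rx":0.04,"ry":-0.06,"rz":0}]'; python3 plan.py 0.4987 0.2783 0.0708 1.148 .9
```

```text
time: 24.48
tool_pos: [0.5002, 0.2794, 0.0779]
ee_rot: [3.138, -0.004, 1.148]
wrist_force: [-0.8, 1.9, 6.6]
width: 0.0156
t 24.475 p [0.5002 0.2794 0.0779] rpy [ 3.1384 -0.004   1.1485] w 0.0156 F [-0.8  1.9  6.6]
{'dx': -0.06, 'dy': -0.04, 'dz': 0.29, 'rx': 0.04, 'ry': -0.05, 'rz': 0.01}
time: 24.6
tool_pos: [0.5001, 0.2791, 0.0765]
ee_rot: [3.138, -0.005, 1.148]
wrist_force: [-0.9, 0.3, 8.8]
width: 0.0156
t 24.6 p [0.5001 0.2791 0.0765] rpy [ 3.1384 -0.005   1.1484] w 0.0156 F [-0.9  0.3  8.8]
{'dx': -0.05, 'dy': -0.04, 'dz': 0.23, 'rx': 0.04, 'ry': -0.06}
```

```bash
python3 -m inch '[{"grip":0.05,"dx":-0.05,"dy":-0.04,"dz":0.25,"rx":0.04,"ry":-0.06,"rz":0}]'; python3 plan.py 0.4987 0.2783 0.0708 1.148 .9;
python3 -m inch '[{"grip":0.05,"dx":-0.05,"dy":-0.03,"dz":0.25,"rx":0.04,"ry":-0.06,"rz":0}]'; python3 plan.py 0.4987 0.2783 0.0708 1.148 .9
python3 -m inch '[{"grip":0.05,"dx":-0.05,"dy":-0.03,"dz":0.25,"rx":0.04,"ry":-0.06,"rz":0}]'; python3 plan.py 0.4987 0.2783 0.0708 1.148 .9
```

```text
time: 24.72
tool_pos: [0.5001, 0.2788, 0.0731]
ee_rot: [3.139, -0.003, 1.148]
wrist_force: [-0.8, -2.4, 5.4]
width: 0.0158
t 24.725 p [0.5001 0.2788 0.0731] rpy [ 3.1388e+00 -2.8000e-03  1.1483e+00] w 0.0158 F [-0.8 -2.4  5.4]
{'dx': -0.04, 'dy': -0.04, 'dz': 0.09, 'rx': 0.03, 'ry': -0.03}
time: 24.85
tool_pos: [0.5002, 0.2788, 0.0701]
ee_rot: [3.14, -0.001, 1.148]
wrist_force: [-5.0, -1.4, 13.6]
width: 0.0156
t 24.85 p [0.5002 0.2788 0.0701] rpy [ 3.1397e+00 -1.4000e-03  1.1482e+00] w 0.0156 F [-5.  -1.4 13.6]
{'dx': -0.04, 'dy': -0.05, 'dz': -0.03, 'rx': 0.02, 'ry': -0.02}
time: 24.98
tool_pos: [0.5002, 0.2788, 0.0693]
ee_rot: [3.141, -0.0, 1.148]
wrist_force: [-8.8, -4.6, 25.5]
width: 0.0158
t 24.975 p [0.5002 0.2788 0.0693] rpy [ 3.1405e+00 -1.0000e-04  1.1482e+00] w 0.0158 F [-8.8 -4.6 25.5]
{'dx': -0.04, 'dy': -0.05, 'dz': -0.06, 'rx': 0.01}
```

It snapped through; the gasket is now fully down at 25 N. I'll ease to about 12 N, without the sideways bias.

```bash
python3 -m inch '[{"grip":0.05,"dx":0,"dy":0,"dz":0.08,"rx":0,"ry":0,"rz":0},{"grip":0.05,"dx":0,"dy":0,"dz":0.08,"rx":0,"ry":0,"rz":0}]'; python3 plan.py 0.4987 0.2783 0.0708 1.148 .9
python3 - <<'E'
from h import *
from bench import cams,robot
for i in range(3):
    s=cams.snapshot("scene"); o=robot.get_obs(); print(o["time"],o["tool_pos"].round(4),o["wrist_force"].round(1),np.abs(o["qvel"]).max().round(4))
E
```

```text
time: 25.22
tool_pos: [0.5005, 0.279, 0.0723]
ee_rot: [3.138, -0.002, 1.148]
wrist_force: [-3.4, -2.0, 7.5]
width: 0.0158
t 25.225 p [0.5005 0.279  0.0723] rpy [ 3.1385e+00 -2.4000e-03  1.1482e+00] w 0.0158 F [-3.4 -2.   7.5]
{'dx': -0.06, 'dy': -0.06, 'dz': 0.06, 'rx': 0.04, 'ry': -0.03}
25.275 [0.5006 0.279  0.0722] [-3.3 -2.2  7.8] 0.0067
25.325 [0.5006 0.2791 0.072 ] [-3.  -2.4  8.9] 0.0054
25.375 [0.5006 0.2791 0.0719] [-4.4 -2.2  9. ] 0.0017
```

```bash
python3 -m inch '[{"grip":0.05,"dx":0,"dy":-0.03,"dz":0.13,"rx":0,"ry":0,"rz":0}]'
python3 - <<'E'
from h import *
from bench import cams,robot
import pickle
for i in range(4):
    S={n:cams.snapshot(n) for n in ("scene","top")}; o=robot.get_obs(); print(o["time"],o["tool_pos"].round(4),o["ee_rot"].round(4),o["wrist_force"].round(1),np.abs(o["qvel"]).max().round(4))
pickle.dump(S,open("s4.pkl","wb"))
cv2.imwrite("pics/full4.png",S["scene"]["frame"][:,:,::-1])
E
python3 ov.py s4.pkl .4990 .2783 -.4211 .0268 pics/o5.png pics/o6.png >/dev/null
```

```text
time: 25.5
tool_pos: [0.5005, 0.2791, 0.0714]
ee_rot: [3.136, -0.003, 1.148]
wrist_force: [-2.4, -2.6, 9.2]
width: 0.0158
25.6 [0.5005 0.2791 0.0715] [ 3.1364 -0.0033  1.148 ] [-2.7 -3.1  9.6] 0.0035
25.7 [0.5005 0.2791 0.0716] [ 3.1366 -0.0033  1.148 ] [-2.8 -3.2  9.4] 0.0008
25.8 [0.5005 0.2791 0.0716] [ 3.1366 -0.0033  1.148 ] [-4.1 -2.9  9.2] 0.0021
25.9 [0.5005 0.2791 0.0715] [ 3.1366 -0.0033  1.148 ] [-2.9 -3.5 10. ] 0.0017
```

View pics/o5.png

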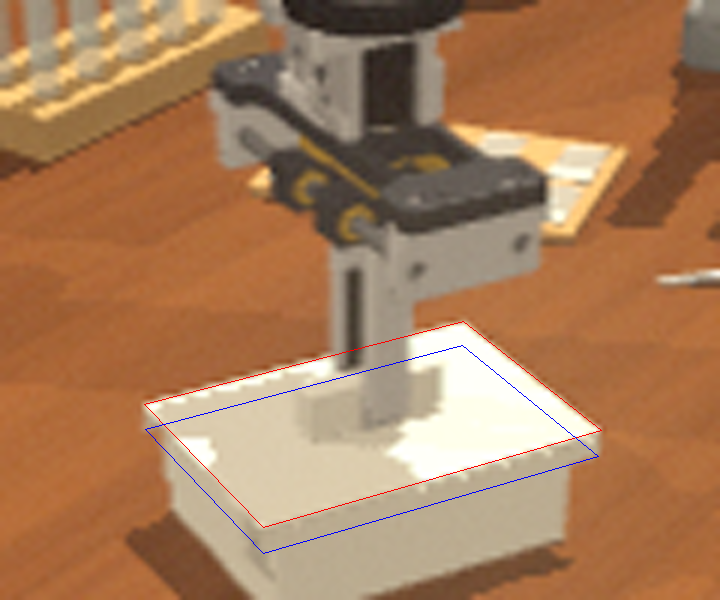

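View pics/full4.png

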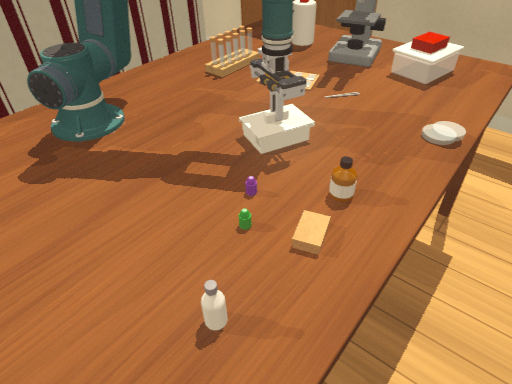

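```bash
python3 -m inch '[{"grip":0.05,"dx":0,"dy":0,"dz":0.18,"rx":0,"ry":0,"rz":0}]'
python3 - <<'E'
from h import *
from bench import cams,robot
for i in range(6):
    s=cams.snapshot("top"); o=robot.get_obs(); print(o["time"],o["tool_pos"].round(4),o["ee_rot"].round(4),o["wrist_force"].round(1),np.abs(o["qvel"]).max().round(4),o["width"].round(4))
E
```

```text
time: 26.02
tool_pos: [0.5006, 0.2791, 0.0703]
ee_rot: [3.136, -0.004, 1.148]
wrist_force: [-6.6, -2.3, 14.6]
width: 0.0159Traceback (most recent call last):
  File "<stdin>", line 4, in <module>
AttributeError: 'float' object has no attribute 'round'
```

Run:
```python
from h import *
from bench import cams,robot
for i in range(8):
    s=cams.snapshot("top"); o=robot.get_obs(); print(o["time"],o["tool_pos"].round(4),o["wrist_force"].round(1),np.abs(o["qvel"]).max().round(4))
```

```text
26.125 [0.5006 0.2791 0.0704] [-5.9 -3.2 13.5] 0.0046
26.175 [0.5006 0.2791 0.0705] [-4.9 -2.6 13. ] 0.0045
26.225 [0.5006 0.2791 0.0705] [-5.6 -2.6 13.5] 0.0015
26.275 [0.5006 0.2791 0.0705] [-4.8 -3.  12.7] 0.001
26.325 [0.5005 0.2791 0.0705] [-5.8 -3.2 12.5] 0.0018
26.375 [0.5006 0.2791 0.0705] [-4.7 -3.8 12.2] 0.0018
26.425 [0.5006 0.2791 0.0705] [-5.5 -3.1 12.8] 0.0033
26.475 [0.5006 0.2791 0.0705] [-4.1 -3.  13. ] 0.0016
```

```bash
python3 -c "
from bench import robot
print(robot.close_job()); o=robot.get_obs(); print(o['time'],o['tool_pos'],o['wrist_force'])"
```

```text
the job is handed in; nothing more can be done
None
the job is handed in; nothing more can be done
```

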